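# Load the sieve shaker and hold its run paddle half-way

### The job

Tip all five ceramic pellets out of the steel beaker into the sieve on the shaker, then stand the empty beaker upright on the bench and let go of it. Then press the black dead-man paddle down half-way with the gripper and finish while holding it there: never push it near the bottom of its travel at any time (that trips the stop), and leave the bottle, the jar and the spoon where they are.

Things in the scene. Friction and masses are not known exactly. Their poses are not given: they have to be found in the camera images.
- shaker: benchtop sieve shaker, fixed to the bench: white housing 220 x 220 x 62 mm with a round steel sieve on top, outer diameter 200 mm, rim 115 mm above the bench. Origin: centre of its underside, on the bench; z up.
- sieve_floor (a point): centre of the sieve's mesh floor, 72 mm above the bench; inner diameter 194 mm, the upright wall 3 mm thick rises 43 mm above the floor.
- beaker_center (a point): open steel beaker, slightly flared, 80 mm high, outer diameter 53 mm at the foot, 60 mm half-way up, 66 mm at the rim; wall 3 mm, floor 4 mm, 0.08 to 0.15 kg; full, it balances some 26 mm above its foot and swings if gripped high and lightly. The point is on its axis, 40 mm above its foot; z runs from foot to mouth. It starts standing on the bench with the five pellets loose inside.
- switch: dead-man switch, fixed to the bench: grey block 130 x 80 x 46 mm with a black paddle above it. Origin: centre of its underside; x runs from the paddle's free end towards its hinge, y along the hinge, z up. The hinge axis lies at x = +50 mm, 58 mm above the bench.
- paddle_pad (a point): the ribbed pressing place on the black paddle, a plate 100 x 50 x 8 mm that slopes up from its hinge to its free end. The point is the mid-width of its top face, 80 mm from the hinge axis and 20 mm from the free end, about 87 mm above the bench when released; it sinks 24 mm over the full travel.
- paddle (a joint): angle of the dead-man paddle: 0 released (up), 0.30 rad bottomed; half-way is 0.15 rad. A spring returns it: pushing down on the pressing place takes about 4 N to start, about 6.5 N half-way and 9.5 N at the bottom.
- pellet0_center (a point): centre of one of five alike white ceramic pellets: short cylinders, 16 mm diameter, 16 mm long, 12 g; all start in the beaker.
- pellet1_center (a point): centre of one of five alike white ceramic pellets: short cylinders, 16 mm diameter, 16 mm long, 12 g; all start in the beaker.
- pellet2_center (a point): centre of one of five alike white ceramic pellets: short cylinders, 16 mm diameter, 16 mm long, 12 g; all start in the beaker.
- pellet3_center (a point): centre of one of five alike white ceramic pellets: short cylinders, 16 mm diameter, 16 mm long, 12 g; all start in the beaker.
- pellet4_center (a point): centre of one of five alike white ceramic pellets: short cylinders, 16 mm diameter, 16 mm long, 12 g; all start in the beaker.
- reagent: amber reagent bottle, 80 mm diameter, 150 mm high; not needed, stands by and is to be left alone. Origin: centre of its underside.
- jar: glass jar with a white cap, 70 mm diameter, 90 mm high; not needed, stands by and is to be left alone. Origin: centre of its underside.
- scoop: spoon with a wooden handle, about 200 mm long, lying on the bench; not needed, stands by and is to be left alone. Origin: centre of its underside.
Things that resemble listed ones, but are neither listed nor needed, are in the scene too. Leave any blue or yellow look-alike of the switch alone.

How it is judged:
By the outcome, as a careful person would: the job done as asked, in the order asked, and still so for the second after the job is handed in, while the arm keeps its last pose, push and grip.
It also fails if it takes over 67 s, if anything falls off the work surface, if the arm or the gripper's body presses on something with over 40 N, if the wrist force passes 120 N, or if a joint passes its speed limit or range.

### The arm

A 6-joint arm with a two-finger parallel gripper is mounted at the origin on the work surface. World frame = base frame: x ahead of the robot, y to its left, z up, the work surface at z = 0. Lengths are in m, angles in degrees, forces in N, time in s.
With the tool pointing down it reaches from about 0.35 to 0.875 m from the base axis. Payload 4.2 kg.
Tool frame: the origin (TCP) lies between the finger pads; the fingertips stand 8 mm ahead of it and the grasp point (between the pads) lies 11 mm behind it; x points along the fingers, y is the direction in which the jaws open and shut, and the axes are right-handed (so a half turn about x gives the same grasp; the last joint's range is limited). The gripper opens to 87 mm and grips with 3 to 60 N. Pads are 19 mm wide; open, the fingers measure 117 mm over their backs; the gripper's body (75 mm by 190 mm) begins 51 mm behind the grasp point.
Start: joints at [-52.105, 22.042, 0.453, 0, -68.411, -14.817], TCP at [0.245, -0.575, 0.231] pointing down, gripper open.
Joint ranges: [-179.83, 179.83], [-69.29, 118.12], [-61.27, 80.66], [-181.25, 117.63], [-171.15, -9.14], [-177.46, 177.46]. Speed limits (degrees/s): [159.86, 159.86, 180, 180, 180, 180].

### API

Orientations are given as a 3x3 rotation matrix whose columns are the frame's x, y, z axes.
In Python, from station import r gives the robot as it stands. The module is installed in compiled form; this text tells all that it offers.
- The arm moves only by the tool move_arm, never from a script. Its argument "increments" is one flat list of numbers, 7 for each row, row after row: the turn, a rotation vector about the tool's x, y, z in degrees, then the shift along the tool's x, y, z in m, then the finger opening in m, from 0 to 0.087. A call has 1 to 12 rows; each row is the pose to reach, as a shift and turn from the pose commanded when the call began, along the tool's axes at that moment; what a row does not reach only later rows make up. A row lasts 1/12 s, in which the tool goes at most 41.7 mm and 7.16 degrees, less where a joint would pass 70% of its speed; a pose out of reach is approached as far as the arm can. A call with a gripper value outside its range is refused whole. The fingers move at their own pace and stop on an object; the grip force is fixed at half the most. Time passes only in rows, so rows that repeat a pose let the fingers close. It gives the time, the measured TCP pose, the force and the opening at its end, in the units of the state.
- r.sense(): the state, without advancing time (a new reading comes with each control period).
- r.capture(name): name is "side" or "top"; returns the picture (420x560x3 uint8, red, green, blue); there is no depth.
- r.calibration(name): a dict with "fx", "fy", "cx", "cy" (pixels), "rvec" (rotation vector, rad) and "tvec" (3), from world to camera coordinates, as OpenCV has them. Camera axes: x right, y down, z forward; pixel columns grow to the right and rows downward; lengths in m; the calibration is good to about 2 mm. A picture is of the moment at which its call begins. calibration takes no time and is no camera call.
- r.finish_job(): hands the job in, once; it reports no verdict.
The state is a dict: "time_s": time; "joints": joint angles; "joint_velocities": joint speeds; "effort": joint torques, N m; "tcp_pos": TCP position; "ee_rot": TCP orientation; "wrist_force": force on the tool from outside, world axes, zero at the start; "moment": the same for the moment, N m; "gripper_width": opening from 0.0 (shut) to 1.0 (fully open).
Only numpy, scipy, OpenCV 4.12 (cv2) and the standard library are available. Lean on these libraries where they do the work, as an engineer would, in place of code of your own. Each camera call takes 0.05 s, during which the arm holds its last target.

## Working session

There is one attempt and no reset: what is moved stays moved. The work goes in short steps, Python scripts to look and compute and a tool call to move; the robot and the scene stay as the last step left them, time stands still between calls to the robot, and variables do not carry over. Pictures are saved under pics/ and viewed, and the job is handed in when it is done.

Besides the shell and the picture viewer there is one more tool, called as name(argument=value, ...) on one line, values as JSON. move_arm: Moves the arm, as the interface text tells. Its arguments: {"type":"object","properties":{"increments":{"type":"array","items":{"type":"number"}}},"required":["increments"]}

```bash
mkdir -p pics
python3 - <<'E'
from station import r
import cv2
for n in("side","top"):
    im=r.capture(n); cv2.imwrite(f"pics/{n}0.png",cv2.cvtColor(im,cv2.COLOR_RGB2BGR)); print(r.calibration(n))
s=r.sense();print(s)
E
```

```text
{'fx': 382.38160451158205, 'fy': 382.38160451158205, 'cx': 280.94606926306574, 'cy': 211.60990239504866, 'rvec': array([ 0.37191011, -2.60232379,  1.46712628]), 'tvec': array([0.51097222, 0.16784668, 0.93308378])}
{'fx': 511.2169330224388, 'fy': 511.2169330224388, 'cx': 276.74753413731924, 'cy': 209.45063735445697, 'rvec': array([ 2.17903956, -2.12030611,  0.10773321]), 'tvec': array([9.22426732e-04, 5.59603754e-01, 1.37094529e+00])}
{'time_s': 0.1, 'joints': array([-5.21034155e+01,  2.20872164e+01,  3.87118593e-01, -2.25652574e-02,
       -6.84128872e+01, -1.48165025e+01]), 'joint_velocities': array([-0.16342891, -0.06721951,  0.17262689,  0.08827409,  0.03420876,
       -0.05288717]), 'effort': array([-3.50821638e-04, -3.91689956e+01,  1.87935573e+01,  4.23190176e+00,
        1.34882599e-02, -8.19045908e-05]), 'tcp_pos': array([ 0.24480547, -0.57448686,  0.2295637 ]), 'ee_rot': array([[-9.22249725e-04, -3.91882772e-01,  9.20014697e-01],
       [ 1.78103602e-03,  9.20012985e-01,  3.91883828e-01],
       [-9.99997989e-01,  1.99999407e-03, -1.50524391e-04]]), 'wrist_force': array([-0.60338112, -0.07246072, -0.06281433]), 'moment': array([-0.00890923,  0.03870847,  0.02131439]), 'gripper_width': 1.0002173007894795}
```

View pics/side0.png

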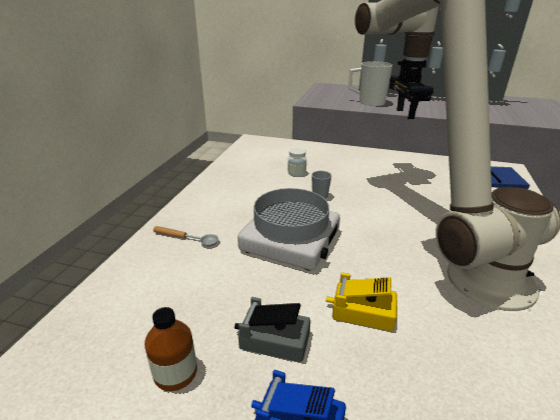

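View pics/top0.png

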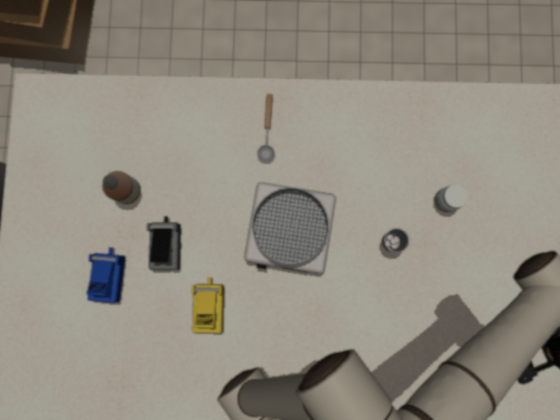

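```bash
cat > h.py <<'E'
import numpy as np, cv2
from station import r
def cam(n):
    c=r.calibration(n);K=np.array([[c['fx'],0,c['cx']],[0,c['fy'],c['cy']],[0,0,1.]]);return K,np.array(c['rvec']),np.array(c['tvec'])
def ray(n,uv):
    K,rv,t=cam(n);R=cv2.Rodrigues(rv)[0];d=R.T@np.linalg.solve(K,[uv[0],uv[1],1.]);return -R.T@t,d
def onz(n,uv,z):
    o,d=ray(n,uv);return o+d*(z-o[2])/d[2]
def proj(n,p):
    K,rv,t=cam(n);return cv2.projectPoints(np.array(p,float).reshape(-1,1,3),rv,t,K,None)[0].reshape(-1,2)
def tri(a,b):
    o1,d1=ray('side',a);o2,d2=ray('top',b);d1/=np.linalg.norm(d1);d2/=np.linalg.norm(d2)
    s=np.linalg.lstsq(np.c_[d1,-d2],o2-o1,rcond=None)[0];p,q=o1+d1*s[0],o2+d2*s[1];return (p+q)/2,np.linalg.norm(p-q)
def crop(im,box,k,fn):
    x0,y0,x1,y1=box;c=cv2.resize(im[y0:y1,x0:x1],None,fx=k,fy=k,interpolation=cv2.INTER_CUBIC);cv2.imwrite(fn,c)
E
python3 - <<'E'
from h import *
s=cv2.imread('pics/side0.png');t=cv2.imread('pics/top0.png')
crop(t,(80,160,240,340),3,'pics/t_sw.png');crop(s,(220,270,420,420),4,'pics/s_sw.png')
crop(t,(240,170,480,290),3,'pics/t_bk.png');crop(s,(230,140,350,280),4,'pics/s_bk.png')
E
```

```text
(no output)
```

View pics/t_sw.png

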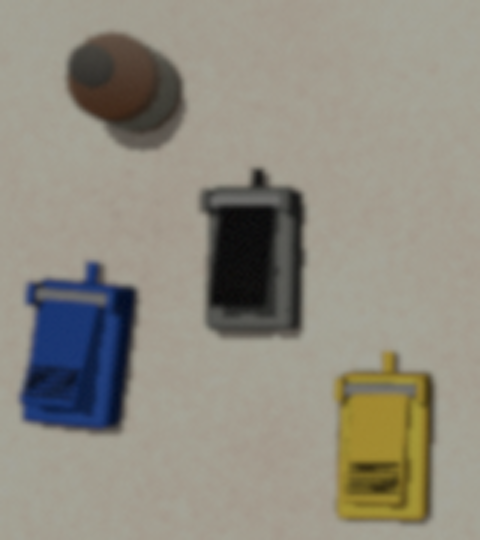

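View pics/s_sw.png

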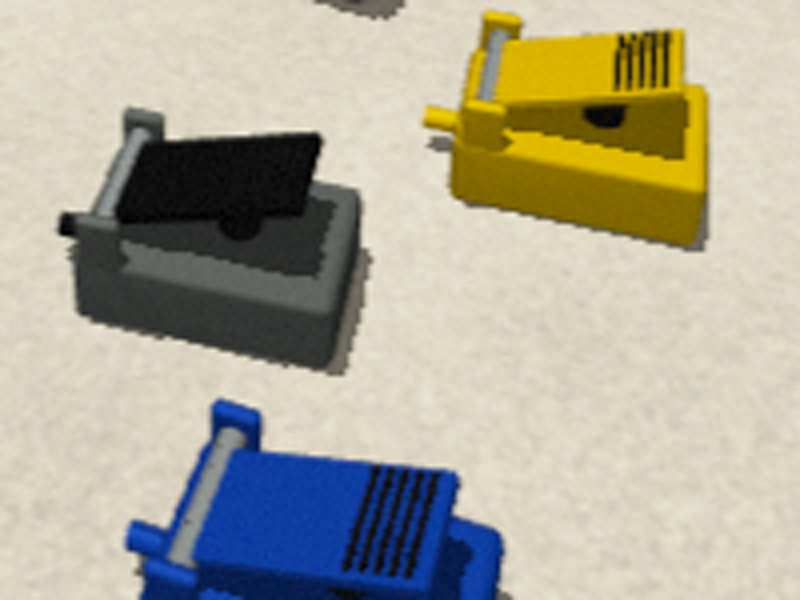

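View pics/t_bk.png

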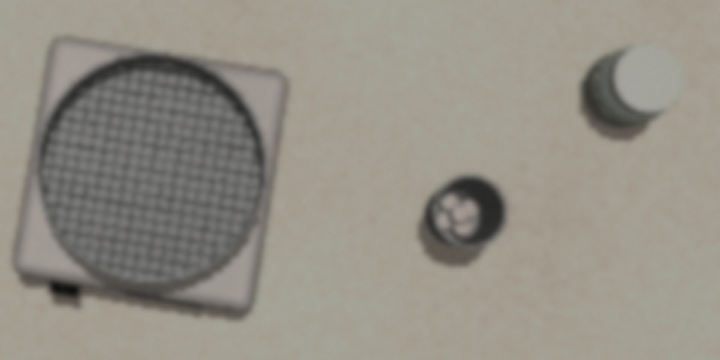

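View pics/s_bk.png

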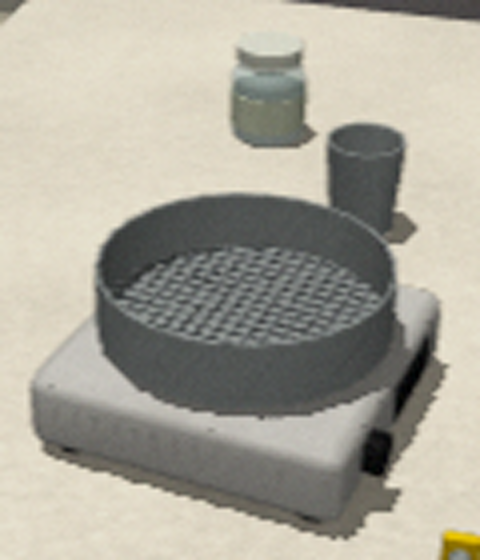

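Run:
```python
from h import *
np.set_printoptions(precision=4,suppress=True)
T=lambda x,y,b:(b[0]+x/3,b[1]+y/3)
S=lambda x,y,b:(b[0]+x/4,b[1]+y/4)
print('rim',onz('top',T(466,210,(240,170)),.08),tri(S(366,140,(230,140)),T(466,210,(240,170))))
print('sieve',onz('top',T(153,173,(240,170)),.115),tri(S(247,268,(230,140)),T(153,173,(240,170))))
print('jar',onz('top',T(648,80,(240,170)),.09))
for n,t,s in(('freeL/R near',(211,305),(303,215)),('free far',(267,305),(320,135))):
    print(n,tri(S(*s,(220,270)),T(*t,(80,160))),onz('top',T(*t,(80,160)),.093))
for t in((205,190),(301,190),(209,330),(297,333)): print('block',onz('top',T(*t,(80,160)),.046))
for t in((218,207),(275,207)): print('hinge',onz('top',T(*t,(80,160)),.063))
# yellow block height / bottle
print('bottle',onz('top',T(90,63,(80,160)),.15), 'yellow',[onz('top',T(*t,(80,160)),.07) for t in((345,375),(430,375),(342,515))])
g=cv2.cvtColor(cv2.imread('pics/top0.png'),cv2.COLOR_BGR2HSV)
m=(g[...,2]<35).astype(np.uint8);m[:200]=0;m[290:]=0;m[:,:140]=0;m[:,185:]=0
c=max(cv2.findContours(m,0,2)[0],key=cv2.contourArea);print(cv2.minAreaRect(c),cv2.approxPolyDP(c,2.5,True).reshape(-1,2).tolist())
```

```text
rim [ 0.4812 -0.2985  0.08  ] (array([ 0.4808, -0.2988,  0.079 ]), np.float64(0.0009671893857288548))
sieve [ 0.5033 -0.0236  0.115 ] (array([ 0.5065, -0.0231,  0.1085]), np.float64(0.005418181784980687))
jar [ 0.5988 -0.455   0.09  ]
freeL/R near (array([0.4059, 0.3432, 0.0844]), np.float64(0.0010604553347952125)) [0.4063 0.341  0.093 ]
free far (array([0.4086, 0.2937, 0.0866]), np.float64(0.0016058644301442345)) [0.4077 0.2921 0.093 ]
block [0.5106 0.365  0.046 ]
block [0.5129 0.2775 0.046 ]
block [0.3845 0.354  0.046 ]
block [0.384  0.2745 0.046 ]
hinge [0.4942 0.3478 0.063 ]
hinge [0.4955 0.2965 0.063 ]
bottle [0.6073 0.4411 0.15  ] yellow [array([0.3487, 0.2252, 0.07  ]), array([0.3509, 0.1504, 0.07  ]), array([0.2283, 0.2221, 0.07  ])]
((160.67384338378906, 245.37075805664062), (19.026216506958008, 33.725772857666016), 3.1798300743103027) [[154, 229], [151, 260], [167, 262], [171, 230]]
```

```bash
cat >> h.py <<'E'
def Rt(psi,p,roll=0):
    psi,p=np.radians([psi,p]);x=np.array([np.cos(p)*np.cos(psi),np.cos(p)*np.sin(psi),-np.sin(p)]);y=np.array([-np.sin(psi),np.cos(psi),0])
    R=np.c_[x,y,np.cross(x,y)];return R@cv2.Rodrigues(np.array([np.radians(roll),0,0.]))[0]
def inc(R0,p0,R1,p1):
    # turn(deg, tool), shift(tool)
    return np.r_[np.degrees(cv2.Rodrigues(R0.T@R1)[0].ravel()),R0.T@(np.asarray(p1)-p0)]
E
python3 - <<'E'
from h import *
np.set_printoptions(precision=4,suppress=True)
s=r.sense();print(inc(s['ee_rot'],s['tcp_pos'],Rt(60,60),[0.33,-0.52,0.25]))
E
```

```text
[-36.0979 -28.9163   9.5537  -0.0204   0.0168   0.0997]
```

move_arm(increments=[-12, -10, 3, -0.007, 0.006, 0.033, 0.087, -24, -19, 6, -0.014, 0.011, 0.066, 0.087, -36, -29, 10, -0.02, 0.017, 0.1, 0.087, -36, -29, 10, -0.02, 0.017, 0.1, 0.087, -36, -29, 10, -0.02, 0.017, 0.1, 0.087, -36, -29, 10, -0.02, 0.017, 0.1, 0.087, -36, -29, 10, -0.02, 0.017, 0.1, 0.087])

```text
time_s: 0.68
tcp_pos: [0.33, -0.5205, 0.2496]
ee_rot: [[0.248, -0.868, 0.431], [0.441, 0.497, 0.747], [-0.862, 0.005, 0.506]]
wrist_force: [0.3, -0.4, -0.8]
gripper_width: 0.998
```

```bash
cat >> h.py <<'E'
import json
def log():
    s=r.sense();open('log.jsonl','a').write(json.dumps({k:np.asarray(s[k]).tolist() for k in('joints','tcp_pos','ee_rot')})+'\n');return s
np.set_printoptions(precision=4,suppress=True)
E
python3 - <<'E'
from h import *
s=log();print(s['time_s'],s['joints'],s['joint_velocities'],s['tcp_pos'],s['ee_rot'])
E
```

```text
0.6833 [-56.8231  30.0172  20.2254 -26.7841 -94.7966  28.15  ] [-10.583   15.3237  21.1133 -20.2327 -33.6726  41.6129] [ 0.33   -0.5205  0.2496] [[ 0.248  -0.8678  0.4307]
 [ 0.4413  0.4969  0.7472]
 [-0.8624  0.0048  0.5062]]
```

```bash
cat > kin.py <<'E'
from h import *
from scipy.optimize import least_squares
from scipy.spatial.transform import Rotation as Ro
def rot(a,d): return cv2.Rodrigues(np.array(a,float)*np.radians(d))[0]
X,Y,Z=np.eye(3)
SG=[1,1,-1,1,-1,1]
def fkR(q,sg):
    return rot(Z,q[0]),rot(Y,sg[1]*q[1]),rot(Y,sg[2]*q[2]),rot(X,sg[3]*q[3]),rot(Y,sg[4]*q[4]),rot(X,sg[5]*q[5])
E
python3 - <<'E'
from kin import *
import itertools
D=[json.loads(l) for l in open('log.jsonl')]
s0=dict(joints=[-52.1034155,22.0872164,.387118593,-.0225652574,-68.4128872,-14.8165025],tcp_pos=[.24480547,-.57448686,.2295637],ee_rot=[[-9.22249725e-04,-3.91882772e-01,9.20014697e-01],[1.78103602e-03,9.20012985e-01,3.91883828e-01],[-9.99997989e-01,1.99999407e-03,-1.50524391e-04]])
open('log.jsonl','w').write('\n'.join(json.dumps(d) for d in [s0]+D)+'\n')
for g in itertools.product([1,-1],repeat=4):
    sg=[1,1,*g]
    Fs=[]
    for d in [s0]+D:
        M=fkR(d['joints'],sg);R=np.linalg.multi_dot(M);Fs.append(R.T@np.array(d['ee_rot']))
    e=Ro.from_matrix(Fs[0].T@Fs[1]).magnitude()*57.3
    print(sg,round(e,2)); 
    if e<2: print(Fs[0],Fs[1])
E
```

```text
[1, 1, 1, 1, 1, 1] 20.57
[1, 1, 1, 1, 1, -1] 92.92
[1, 1, 1, 1, -1, 1] 107.52
[1, 1, 1, 1, -1, -1] 65.45
[1, 1, 1, -1, 1, 1] 34.98
[1, 1, 1, -1, 1, -1] 100.53
[1, 1, 1, -1, -1, 1] 108.7
[1, 1, 1, -1, -1, -1] 39.97
[1, 1, -1, 1, 1, 1] 46.08
[1, 1, -1, 1, 1, -1] 109.39
[1, 1, -1, 1, -1, 1] 102.26
[1, 1, -1, 1, -1, -1] 53.54
[1, 1, -1, -1, 1, 1] 50.6
[1, 1, -1, -1, 1, -1] 99.33
[1, 1, -1, -1, -1, 1] 85.94
[1, 1, -1, -1, -1, -1] 0.0
[[ 1. -0.  0.]
 [-0. -0.  1.]
 [-0. -1. -0.]] [[ 1.  0. -0.]
 [ 0.  0.  1.]
 [ 0. -1.  0.]]
```

Run:
```python
from h import *
s=r.sense()
g=np.array([.481,-.299,.036]); R=Rt(60,35); tcp=g+R[:,0]*.011-R[:,0]*.14
print(tcp,inc(s['ee_rot'],s['tcp_pos'],R,tcp+[0,0,.03]))
```

```text
[ 0.4282 -0.3905  0.11  ] [ -0.0371 -24.5891  -0.3416   0.1763  -0.0211   0.0839]
```

move_arm(increments=[0, -4, 0, 0.03, -0.003, 0.02, 0.087, 0, -8, 0, 0.06, -0.007, 0.04, 0.087, 0, -12, 0, 0.09, -0.01, 0.05, 0.087, 0, -16, 0, 0.12, -0.015, 0.065, 0.087, 0, -16, 0, 0.12, -0.015, 0.065, 0.087])

```text
time_s: 1.1
tcp_pos: [0.4017, -0.4218, 0.1736]
ee_rot: [[0.355, -0.866, 0.352], [0.637, 0.499, 0.587], [-0.685, 0.016, 0.729]]
wrist_force: [-0.6, 0.4, -1.8]
gripper_width: 0.998
```

```bash
cat >> kin.py <<'E'
SG=[1,1,-1,-1,-1,-1]
F=np.array([[1,0,0],[0,0,1],[0,-1,0.]])
def fk(q,P):
    d1,a1,ux,uz,fx,fz,L=P
    A,B,C,D_,E_,G=fkR(q,SG);T=A@B
    p=np.array([0,0,d1])+A@[a1,0,0]+T@[ux,0,uz];el=p.copy();T=T@C
    p=p+T@[fx,0,fz];w=p.copy();T=T@D_@E_@G
    return p+T@[L,0,0],T@F,el,w
def fit():
    D=[json.loads(l) for l in open('log.jsonl')]
    x0=np.array([.3,0,0,.4,.4,0,.25])
    fun=lambda P:np.r_[np.concatenate([fk(d['joints'],P)[0]-d['tcp_pos'] for d in D]),1e-4*(P-x0)]
    return least_squares(fun,x0)
E
python3 - <<'E'
from kin import *
s=log();print(s['time_s'],s['joints'],s['tcp_pos'],s['wrist_force'])
f=fit();print(f.x,np.abs(f.fun).max())
E
```

```text
1.1 [-54.036   33.8411  12.5084 -41.4095 -92.1271  31.0402] [ 0.4017 -0.4218  0.1736] [-0.6253  0.3959 -1.8471]
[ 0.4689 -0.0884  0.3617  0.1647  0.3416 -0.0599  0.074 ] 0.12603659534787462
```

```bash
wc -l log.jsonl
python3 - <<'E'
from kin import *
D=[json.loads(l) for l in open('log.jsonl')]
f=fit();print(f.fun.round(4))
for d in D: print(np.abs(fk(d['joints'],f.x)[1]-d['ee_rot']).max(), fk(d['joints'],f.x)[0],d['tcp_pos'])
E
```

```text
3 log.jsonl
[ 0.126   0.0981 -0.      0.035   0.0229 -0.     -0.0231 -0.0168  0.
  0.     -0.      0.     -0.     -0.     -0.     -0.    ]
9.056323967658597e-10 [ 0.3708 -0.4764  0.2296] [0.24480547, -0.57448686, 0.2295637]
3.3306690738754696e-16 [ 0.365  -0.4976  0.2496] [0.33000855528870787, -0.5205209486373212, 0.24964137273675788]
4.440892098500626e-16 [ 0.3786 -0.4386  0.1736] [0.4017288098056638, -0.4218223187585448, 0.17356266115789834]
```

```bash
python3 - <<'E'
s=open('kin.py').read()
s=s.replace("d1,a1,ux,uz,fx,fz,L=P","d1,a1,ux,uz,fx,fz,L,sy,wy,wz=P").replace("A@[a1,0,0]","A@[a1,sy,0]").replace("w=p.copy();T=T@D_@E_@G\n    return p+T@[L,0,0]","T=T@D_;p=p+T@[0,wy,0];w=p.copy();T=T@E_;p=p+T@[0,0,wz];T=T@G\n    return p+T@[L,0,0]").replace(".4,0,.25]",".4,0,.25,-.1,0,0]").replace("1e-4","REG").replace("def fit():","REG=1e-3\ndef fit():")
open('kin.py','w').write(s)
E
python3 - <<'E'
from kin import *
f=fit();print(f.x,f.fun.round(5))
E
```

```text
[ 0.1604  0.0008 -0.0012  0.5645  0.4217  0.      0.2984  0.0001 -0.1599
  0.0005] [ 0.     -0.     -0.      0.      0.     -0.     -0.     -0.      0.
 -0.0001  0.     -0.      0.0002  0.      0.      0.0001  0.0001 -0.0002
  0.    ]
```

```bash
cat >> kin.py <<'E'
P=np.array([.1604,0,0,.5645,.4217,0,.2984,0,-.1599,0])
LO=np.array([-179.83,-69.29,-61.27,-181.25,-171.15,-177.46]);HI=np.array([179.83,118.12,80.66,117.63,-9.14,177.46])
def ik(pos,R,q0):
    def fun(q):
        p,Q,_,_=fk(q,P);return np.r_[(p-pos)*10,Ro.from_matrix(Q.T@R).as_rotvec()*3,1e-4*(q-q0)/57]
    s=least_squares(fun,np.clip(q0,LO+.1,HI-.1),bounds=(LO,HI));p,Q,_,w=fk(s.x,P)
    return s.x,np.linalg.norm(p-pos)+.2*Ro.from_matrix(Q.T@R).magnitude(),w
E
python3 - <<'E'
from kin import *
s=r.sense();q=np.array(s['joints'])
D=[json.loads(l) for l in open('log.jsonl')]
print([np.linalg.norm(fk(d['joints'],P)[0]-d['tcp_pos']) for d in D])
for psi in(40,60,75):
  for p in(20,30,40):
    R=Rt(psi,p);g=np.array([.481,-.299,.036])
    qa,ea,_=ik(g-R[:,0]*.12,R,q);qg,e,w=ik(g+R[:,0]*.011,R,qa);print('GRASP',psi,p,round(e,4),qg,'w',w, 'foreend', fk(qg,P)[3])
    qq=qg
    for roll in (45,90,135,150,165,180):
      Rp=Rt(psi,10,roll)
      # at sieve: beaker axis in tool frame
      b=R.T@[0,0,1];bw=Rp@b
      gp=np.array([.5045,-.0235,.22])-np.array([1,1,0])*bw*.05
      qq2,e,w=ik(gp+Rp[:,0]*.011,Rp,qq)
      print('  ',roll,'tilt',round(np.degrees(np.arccos(bw[2])),0),round(e,4),qq2,w);qq=qq2
E
```

```text
[np.float64(0.0005400555437374957), np.float64(0.0006079206460033917), np.float64(0.000617808156191435)]
GRASP 40 20 0.0 [-55.0866  45.0808  -6.1356 -73.3916 -77.6183  50.2997] w [ 0.2741 -0.4726  0.1343] foreend [ 0.2741 -0.4726  0.1343]
   45 tilt 44.0 0.0 [-34.7805  18.3565 -31.9872 -95.3039 -72.6218   4.8154] [ 0.2748 -0.1729  0.2699]
   90 tilt 87.0 0.0 [-33.6759  17.7601 -33.3917 -96.4384 -72.0092 -39.2658] [ 0.2704 -0.1586  0.2699]
   135 tilt 127.0 0.0 [-33.3527  18.5689 -31.5926 -96.3733 -71.6951 -85.2774] [ 0.2836 -0.1654  0.2699]
   150 tilt 138.0 0.0 [ -33.47     19.0914  -30.4146  -96.0654  -71.6993 -100.9723] [ 0.2909 -0.1721  0.2699]
   165 tilt 147.0 0.0 [ -33.6832   19.692   -29.0627  -95.6527  -71.7613 -116.7745] [ 0.2988 -0.1802  0.2699]
   180 tilt 150.0 0.0 [ -33.9713   20.3319  -27.6262  -95.1711  -71.8768 -132.6281] [ 0.3068 -0.1894  0.2699]
GRASP 40 30 0.0 [-51.3216  40.2787  -7.3424 -67.8882 -69.1521  43.858 ] w [ 0.2903 -0.459   0.1797] foreend [ 0.2903 -0.459   0.1797]
   45 tilt 46.0 0.0 [-33.8325  18.639  -31.4064 -95.9565 -71.9886   4.5664] [ 0.2828 -0.1
[... 5252 characters left out ...]
 w [ 0.424  -0.5117  0.2207] foreend [ 0.424  -0.5117  0.2207]
   45 tilt 50.0 0.0 [-27.5505  27.89   -12.2269 -74.2734 -92.967   -3.3708] [ 0.4121 -0.2638  0.2699]
   90 tilt 84.0 0.0 [-27.3262  27.1648 -13.7942 -74.3822 -92.5754 -47.6051] [ 0.4024 -0.2564  0.2699]
   135 tilt 115.0 0.0 [-26.6513  27.7146 -12.5246 -74.8565 -92.2722 -93.4359] [ 0.4145 -0.2548  0.2699]
   150 tilt 123.0 0.0 [ -26.4016   28.1504  -11.5482  -75.0394  -92.2278 -109.008 ] [ 0.4224 -0.2558  0.2699]
   165 tilt 128.0 0.0 [ -26.1713   28.6726  -10.3869  -75.2113  -92.2199 -124.672 ] [ 0.4315 -0.2575  0.2699]
   180 tilt 130.0 0.0 [ -25.9761   29.2464   -9.1175  -75.3611  -92.2492 -140.384 ] [ 0.4412 -0.2599  0.2699]
```

Run:
```python
from kin import *
s=r.sense();q=np.array(s['joints'])
R=Rt(60,20);ax=np.array([.481,-.299,.038])
pre=ax+R[:,0]*(.007-.125)
qa,e,w=ik(pre,R,q);print(e,qa)
qg,e,w=ik(ax+R[:,0]*.007,R,qa);A,B,C,D_,E_,G=fkR(qg,SG);print(e,qg,'w',w,'fe',w-A@B@C@D_@[0,-.16,0])
print(pre,s['tcp_pos'],inc(s['ee_rot'],s['tcp_pos'],R,pre))
```

```text
1.6145039460355267e-10 [-58.7023  48.8173  13.7761 -56.8106 -99.9691  43.185 ]
1.4588514183107563e-10 [-50.4708  48.9419   5.1324 -61.6848 -90.0225  47.4624] w [ 0.3441 -0.5361  0.1377] fe [ 0.4647 -0.563   0.2393]
[ 0.4256 -0.395   0.0784] [ 0.4017 -0.4218  0.1736] [ -0.7693 -23.2132  -0.5109   0.0907  -0.0088  -0.0452]
```

move_arm(increments=[0, -5, 0, 0.018, -0.002, -0.008, 0.087, 0, -10, 0, 0.036, -0.004, -0.016, 0.087, 0, -15, 0, 0.055, -0.006, -0.026, 0.087, -1, -20, -0.5, 0.073, -0.008, -0.036, 0.087, -1, -23, -0.5, 0.09, -0.009, -0.045, 0.087, -1, -23, -0.5, 0.09, -0.009, -0.045, 0.087, -1, -23, -0.5, 0.09, -0.009, -0.045, 0.087])

```text
time_s: 1.68
tcp_pos: [0.4246, -0.4016, 0.0828]
ee_rot: [[0.468, -0.867, 0.169], [0.809, 0.498, 0.313], [-0.356, -0.01, 0.935]]
wrist_force: [-0.1, 0.2, 1.5]
gripper_width: 0.996
```

Run:
```python
from kin import *
s=log();print(s['time_s'],s['joints'],s['wrist_force'])
R=Rt(60,20);ax=np.array([.481,-.299,.038])
print(inc(s['ee_rot'],s['tcp_pos'],R,ax+R[:,0]*.007))
for n in('side','top'): cv2.imwrite(f'pics/{n}1.png',r.capture(n)[...,::-1])
crop(cv2.imread('pics/side1.png'),(200,80,480,290),2.8,'pics/s1c.png')
crop(cv2.imread('pics/top1.png'),(340,170,560,340),3.5,'pics/t1c.png')
print(proj('top',[s['tcp_pos']]),proj('side',[s['tcp_pos']]))
```

```text
1.6833 [-58.859   48.4412  14.3731 -56.2712 -99.9956  43.1236] [-0.0643  0.2151  1.5288]
[ 0.59   -0.8398  0.0594  0.1323  0.0026 -0.0001]
[[435.3322 262.7346]] [[343.1036 163.6067]]
```

View pics/s1c.png

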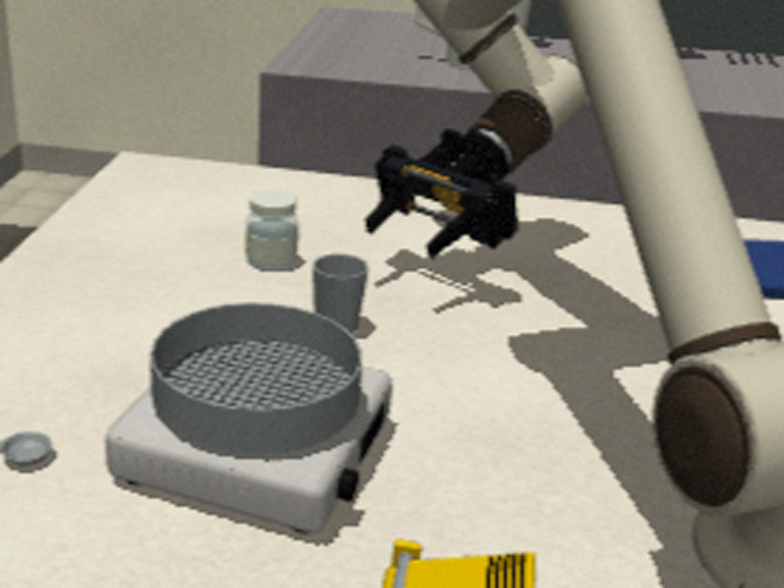

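View pics/t1c.png

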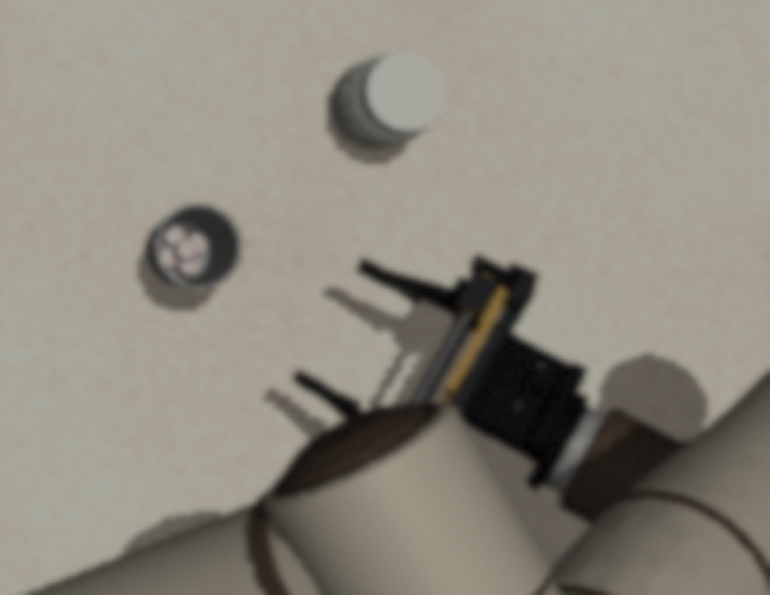

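move_arm(increments=[0, 0, 0, 0.03, 0, 0, 0.087, 0, 0, 0, 0.055, 0, 0, 0.087, 0, 0, 0, 0.075, 0, 0, 0.087, 0, 0, 0, 0.09, 0, 0, 0.087, 0, 0, 0, 0.09, 0, 0, 0.087, 0, 0, 0, 0.09, 0, 0, 0.087])

```text
time_s: 2.28
tcp_pos: [0.4682, -0.329, 0.0542]
ee_rot: [[0.468, -0.868, 0.164], [0.808, 0.496, 0.319], [-0.358, -0.017, 0.934]]
wrist_force: [0.0, -1.3, -0.1]
gripper_width: 1.002
```

Run:
```python
from kin import *
s=log();print(s['time_s'],s['wrist_force'])
R=Rt(60,20);ax=np.array([.481,-.299,.038])
print(inc(s['ee_rot'],s['tcp_pos'],R,ax+R[:,0]*.007))
cv2.imwrite(f'pics/top2.png',r.capture('top')[...,::-1])
crop(cv2.imread('pics/top2.png'),(340,170,560,340),3.5,'pics/t2c.png')
```

```text
2.2833 [ 0.0072 -1.2912 -0.0634]
[ 1.0092 -0.9738  0.0959  0.043   0.0041 -0.0033]
```

View pics/t2c.png

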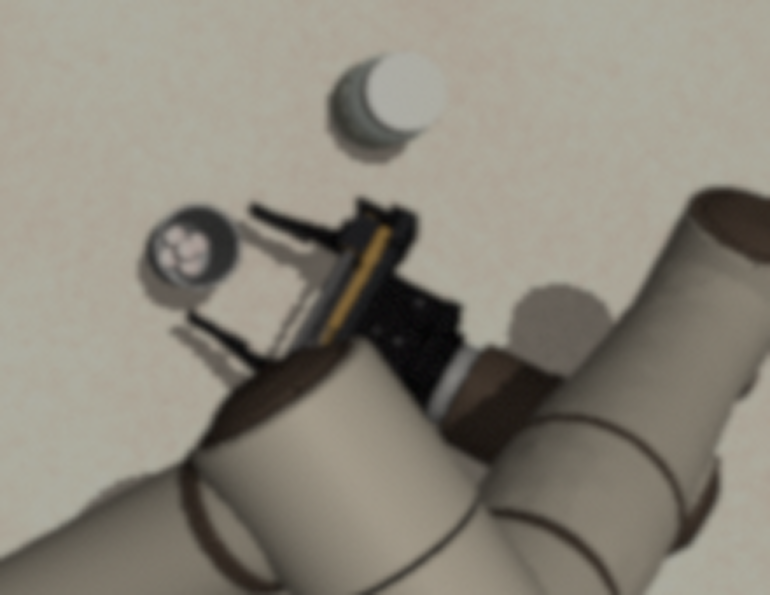

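move_arm(increments=[1, -1, 0, 0.012, 0.004, -0.002, 0.087, 1, -1, 0, 0.024, 0.004, -0.003, 0.087, 1, -1, 0, 0.034, 0.004, -0.003, 0.087, 1, -1, 0, 0.04, 0.004, -0.003, 0.087, 1, -1, 0, 0.04, 0.004, -0.003, 0.087, 1, -1, 0, 0.04, 0.004, -0.003, 0.087, 1, -1, 0, 0.04, 0.004, -0.003, 0.087])

```text
time_s: 2.92
tcp_pos: [0.4826, -0.2957, 0.0354]
ee_rot: [[0.472, -0.864, 0.172], [0.813, 0.503, 0.293], [-0.34, 0.002, 0.94]]
wrist_force: [1.0, 0.2, 0.1]
gripper_width: 1.001
```

Run:
```python
from kin import *
s=log();print(s['time_s'],s['wrist_force'])
R=Rt(60,20);ax=np.array([.481,-.299,.038])
print(inc(s['ee_rot'],s['tcp_pos'],R,ax+R[:,0]*.007))
cv2.imwrite(f'pics/top3.png',r.capture('top')[...,::-1])
crop(cv2.imread('pics/top3.png'),(340,170,560,340),3.5,'pics/t3c.png')
```

```text
2.9167 [1.009  0.1964 0.1077]
[-0.1685  0.1345  0.1414  0.0027 -0.0003  0.0012]
```

View pics/t3c.png

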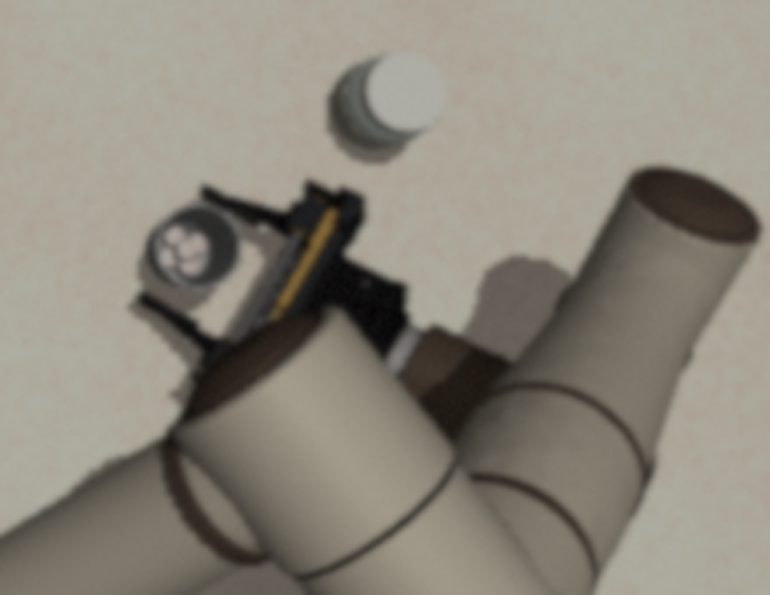

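move_arm(increments=[0, 0, 0, 0.003, 0, 0.001, 0.087, 0, 0, 0, 0.003, 0, 0.001, 0.055, 0, 0, 0, 0.003, 0, 0.001, 0.04, 0, 0, 0, 0.003, 0, 0.001, 0.04, 0, 0, 0, 0.003, 0, 0.001, 0.04, 0, 0, 0, 0.003, 0, 0.001, 0.04, 0, 0, 0, 0.003, 0, 0.001, 0.04, 0, 0, 0, 0.003, 0, 0.001, 0.04, 0, 0, 0, 0.003, 0, 0.001, 0.04, 0, 0, 0, 0.003, 0, 0.001, 0.04])

```text
time_s: 3.8
tcp_pos: [0.4845, -0.293, 0.0355]
ee_rot: [[0.473, -0.864, 0.172], [0.813, 0.504, 0.293], [-0.34, 0.001, 0.941]]
wrist_force: [1.6, -1.5, 1.0]
gripper_width: 0.674
```

Run:
```python
from kin import *
s=log();print(s['time_s'],s['wrist_force'],s['tcp_pos'],s['gripper_width']*.087)
cv2.imwrite(f'pics/top4.png',r.capture('top')[...,::-1])
crop(cv2.imread('pics/top4.png'),(340,170,560,340),3.5,'pics/t4c.png')
```

```text
3.8 [ 1.5711 -1.5371  0.9638] [ 0.4845 -0.293   0.0355] 0.0586482079992562
```

View pics/t4c.png

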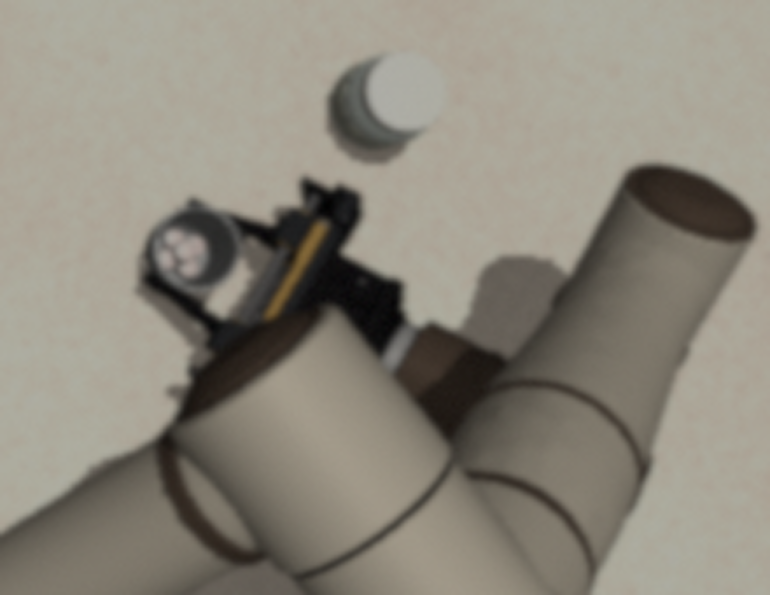

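move_arm(increments=[0, 0, 0, -0.004, 0, 0.01, 0.04, 0, 0, 0, -0.01, 0, 0.027, 0.04, 0, 0, 0, -0.017, 0, 0.047, 0.04, 0, 0, 0, -0.024, 0, 0.067, 0.04, 0, 0, 0, -0.032, 0, 0.09, 0.04, 0, 0, 0, -0.041, 0, 0.115, 0.04, 0, 0, 0, -0.05, 0, 0.14, 0.04, 0, 0, 0, -0.059, 0, 0.162, 0.04, 0, 0, 0, -0.065, 0, 0.18, 0.04, 0, 0, 0, -0.068, 0, 0.19, 0.04, 0, 0, 0, -0.068, 0, 0.19, 0.04, 0, 0, 0, -0.068, 0, 0.19, 0.04])

```text
time_s: 4.85
tcp_pos: [0.4844, -0.2921, 0.2369]
ee_rot: [[0.472, -0.864, 0.173], [0.813, 0.503, 0.292], [-0.34, 0.003, 0.941]]
wrist_force: [-0.8, -0.6, -1.7]
gripper_width: 0.672
```

Run:
```python
from kin import *
s=log();print(s['time_s'],s['wrist_force'],s['tcp_pos'],s['gripper_width']*.087)
R0=s['ee_rot'];b=np.array([-np.sin(np.radians(20)),0,np.cos(np.radians(20))])
tcp2g=-.007
q=s['joints']
for q_,roll in((20,0),(17,60),(15,90),(15,120),(15,150),(15,175)):
    Rp=Rt(60,q_,roll);bw=Rp@b;g=np.array([.5045,-.0235,.215])-np.array([1,1,0])*bw*.055
    t=g+Rp[:,0]*.007;q,e,w=ik(t,Rp,q);print(roll,e<1e-5,q,np.degrees(np.arccos(bw[2])),t,bw)
cv2.imwrite(f'pics/side5.png',r.capture('side')[...,::-1])
```

```text
4.85 [-0.8075 -0.6021 -1.6733] [ 0.4844 -0.2921  0.2369] 0.05845429223263528
0 True [-29.6718  20.7336 -15.6232 -73.8422 -78.0482  34.5964] 0.0 [ 0.5078 -0.0178  0.2126] [-0. -0.  1.]
60 True [-30.028   19.236  -21.4923 -76.9382 -79.0233 -20.528 ] 56.6800865863462 [0.4743 0.0137 0.213 ] [ 0.6099 -0.5712  0.5493]
90 True [-30.0497  19.9234 -22.6192 -78.8    -79.9574 -48.438 ] 84.92145418403061 [0.4722 0.0239 0.2132] [ 0.6486 -0.756   0.0885]
120 True [-29.2672  20.326  -21.79   -79.231  -79.4708 -78.9756] 111.42699170117695 [0.4815 0.0263 0.2132] [ 0.4788 -0.7983 -0.3653]
150 True [ -28.6936   21.5051  -19.4706  -79.386   -79.2605 -110.1968] 134.23051895797929 [0.5004 0.021  0.2132] [ 0.1364 -0.7034 -0.6975]
175 True [ -28.4908   22.8567  -16.8205  -79.2709  -79.349  -136.5246] 144.6564443571205 [0.5197 0.0119 0.2132] [-0.2154 -0.5369 -0.8157]
```

View pics/side5.png

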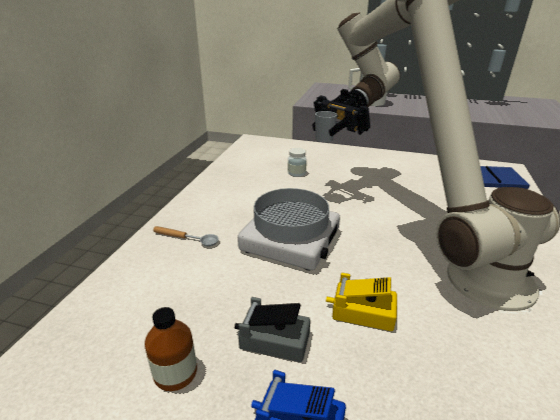

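Run:
```python
from kin import *
s=r.sense();print(inc(s['ee_rot'],s['tcp_pos'],Rt(60,20),[.475,.014,.23]))
```

```text
[-0.3359  0.1873  0.0974  0.2467  0.1619  0.0817]
```

move_arm(increments=[0, 0, 0, 0.01, 0.006, 0.003, 0.04, 0, 0, 0, 0.03, 0.02, 0.01, 0.04, 0, 0, 0, 0.055, 0.036, 0.018, 0.04, 0, 0, 0, 0.08, 0.053, 0.027, 0.04, 0, 0, 0, 0.108, 0.071, 0.036, 0.04, 0, 0, 0, 0.136, 0.089, 0.045, 0.04, 0, 0, 0, 0.164, 0.107, 0.054, 0.04, 0, 0, 0, 0.19, 0.125, 0.063, 0.04, 0, 0, 0, 0.215, 0.141, 0.071, 0.04, 0, 0, 0, 0.234, 0.154, 0.078, 0.04, 0, 0, 0, 0.247, 0.162, 0.082, 0.04, 0, 0, 0, 0.247, 0.162, 0.082, 0.04])

```text
time_s: 5.9
tcp_pos: [0.4738, 0.017, 0.2295]
ee_rot: [[0.469, -0.866, 0.176], [0.816, 0.501, 0.29], [-0.339, 0.007, 0.941]]
wrist_force: [-0.8, -0.3, -2.0]
gripper_width: 0.67
```

Run:
```python
from kin import *
s=log();print(s['time_s'],s['wrist_force'],s['tcp_pos'],s['gripper_width']*.087)
for a in((17,60),(15,90)):
  print(inc(s['ee_rot'],s['tcp_pos'],Rt(60,*a),[.474,.018,.22]))
for n in('side','top'): cv2.imwrite(f'pics/{n}6.png',r.capture(n)[...,::-1])
```

```text
5.9 [-0.824  -0.3324 -1.9819] [0.4738 0.017  0.2295] 0.05826380573183038
[59.5709 -2.589   1.3809  0.0041  0.0003 -0.0087]
[89.5243 -3.836   3.6995  0.0041  0.0003 -0.0087]
```

View pics/side6.png

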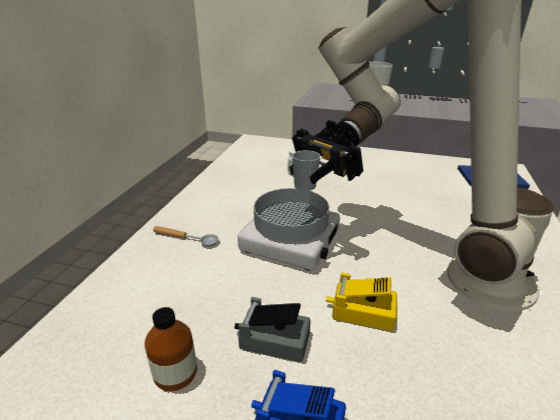

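View pics/top6.png

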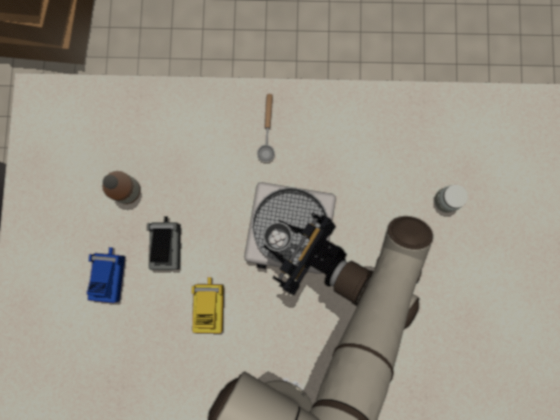

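move_arm(increments=[4, 0, 0, 0, 0, -0.001, 0.04, 10, -0.5, 0.4, 0, 0, -0.002, 0.04, 17, -0.8, 0.7, 0.001, 0, -0.003, 0.04, 24, -1, 1, 0.001, 0, -0.004, 0.04, 31, -1.3, 1.3, 0.002, 0, -0.005, 0.04, 38, -1.6, 1.6, 0.002, 0, -0.006, 0.04, 45, -2, 2, 0.003, 0, -0.007, 0.04, 52, -2.2, 2.1, 0.003, 0, -0.008, 0.04, 59, -2.5, 2.4, 0.004, 0, -0.009, 0.04, 66, -2.8, 2.7, 0.004, 0, -0.009, 0.04, 72, -3, 3, 0.004, 0, -0.009, 0.04, 76, -3.2, 3.1, 0.004, 0, -0.009, 0.04])

```text
time_s: 7.0
tcp_pos: [0.4763, 0.0131, 0.2198]
ee_rot: [[0.478, -0.069, 0.876], [0.835, 0.344, -0.429], [-0.272, 0.936, 0.222]]
wrist_force: [0.1, -1.1, -1.2]
gripper_width: 0.667
```

Run:
```python
from kin import *
s=log();print(s['time_s'],s['wrist_force'],s['tcp_pos'],s['gripper_width']*.087)
for a in((15,100),(15,120),(15,150)):
  print(inc(s['ee_rot'],s['tcp_pos'],Rt(60,*a),[.478,.022,.215]))
for n in('side','top'): cv2.imwrite(f'pics/{n}7.png',r.capture(n)[...,::-1])
crop(cv2.imread('pics/side7.png'),(200,80,480,290),2.8,'pics/s7c.png')
```

```text
7.0 [ 0.1036 -1.1051 -1.18  ] [0.4763 0.0131 0.2198] 0.05800910967068333
[23.3802 -0.2323  0.767   0.0096 -0.0015 -0.0034]
[43.3798 -0.0972  0.8094  0.0096 -0.0015 -0.0034]
[73.3793  0.1209  0.8444  0.0096 -0.0015 -0.0034]
```

View pics/s7c.png

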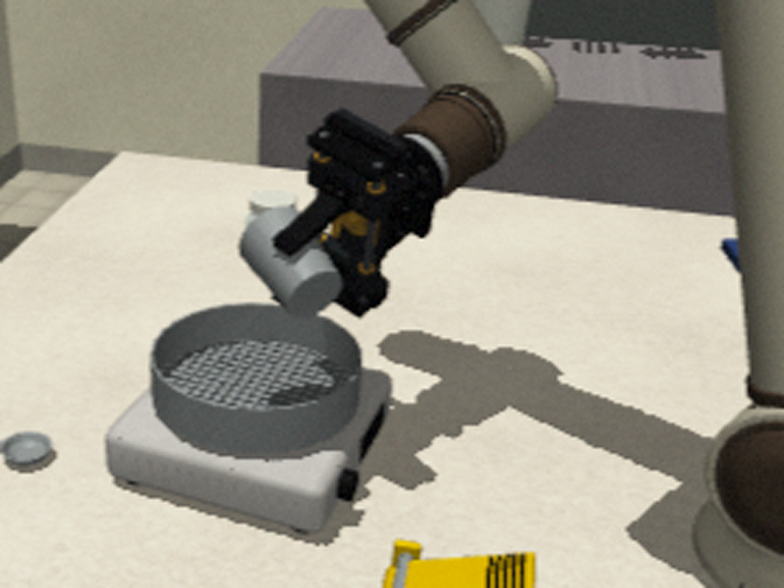

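View pics/top7.png

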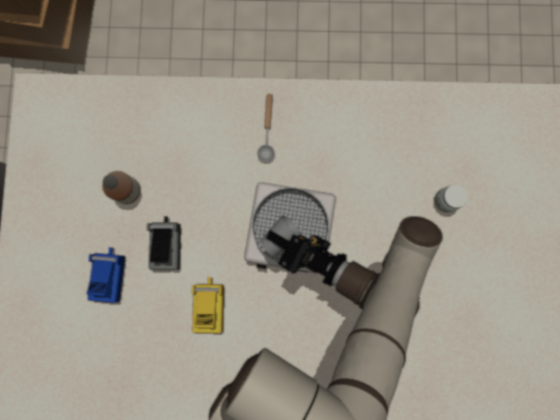

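move_arm(increments=[4, 0, 0, 0.002, 0, -0.001, 0.04, 8, 0, 0, 0.004, 0, -0.001, 0.04, 12, 0, 0.2, 0.005, 0, -0.002, 0.04, 16, 0, 0.3, 0.006, -0.001, -0.002, 0.04, 20, 0, 0.5, 0.007, -0.001, -0.003, 0.04, 24, 0, 0.6, 0.008, -0.001, -0.003, 0.04, 28, 0, 0.7, 0.009, -0.001, -0.003, 0.04, 32, 0, 0.8, 0.01, -0.001, -0.003, 0.04, 36, 0, 0.8, 0.01, -0.001, -0.003, 0.04, 40, 0, 0.8, 0.01, -0.001, -0.003, 0.04, 44, 0, 0.8, 0.01, -0.001, -0.003, 0.04, 44, 0, 0.8, 0.01, -0.001, -0.003, 0.04])

```text
time_s: 8.1
tcp_pos: [0.4784, 0.023, 0.2161]
ee_rot: [[0.481, 0.548, 0.684], [0.838, -0.057, -0.543], [-0.259, 0.834, -0.487]]
wrist_force: [0.5, -0.4, -1.6]
gripper_width: 0.666
```

Run:
```python
from kin import *
s=log();print(s['time_s'],s['wrist_force'],s['tcp_pos'],s['gripper_width']*.087)
for a in((15,135),(15,160),(15,175)):
  print(inc(s['ee_rot'],s['tcp_pos'],Rt(60,*a),[.495,.022,.215]))
for n in('side','top'): cv2.imwrite(f'pics/{n}8.png',r.capture(n)[...,::-1])
crop(cv2.imread('pics/side8.png'),(200,80,480,290),2.8,'pics/s8c.png')
crop(cv2.imread('pics/top8.png'),(230,160,390,290),4,'pics/t8c.png')
```

```text
8.1 [ 0.5347 -0.4086 -1.6346] [0.4784 0.023  0.2161] 0.05796760071330738
[14.7654 -0.1041  0.0731  0.0074  0.0082  0.0124]
[39.7654 -0.0874  0.0955  0.0074  0.0082  0.0124]
[54.7654 -0.0755  0.1081  0.0074  0.0082  0.0124]
```

View pics/s8c.png

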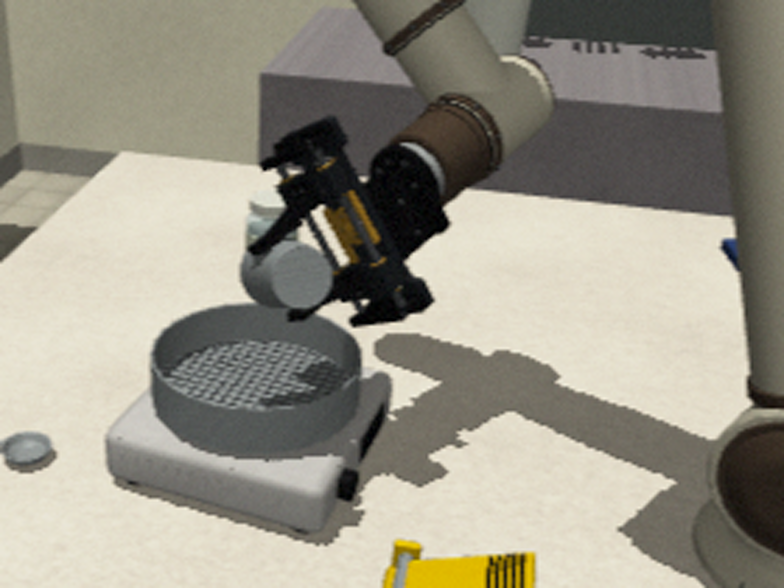

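View pics/t8c.png

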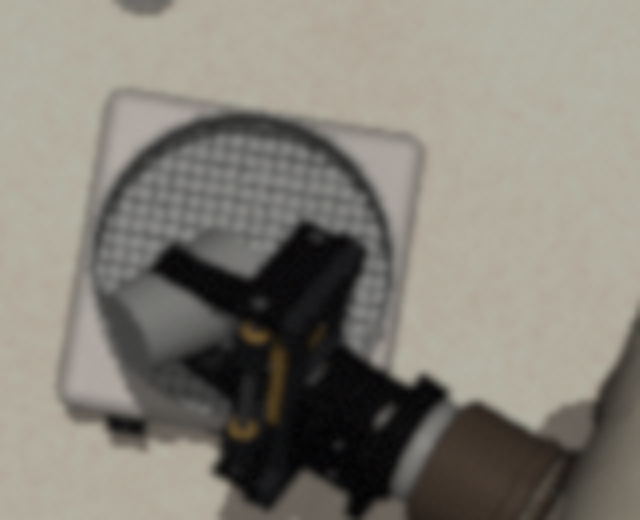

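move_arm(increments=[4, 0, 0, 0.001, 0.001, 0.001, 0.04, 8, 0, 0, 0.002, 0.002, 0.003, 0.04, 12, 0, 0, 0.003, 0.003, 0.004, 0.04, 16, 0, 0, 0.004, 0.004, 0.006, 0.04, 20, 0, 0, 0.005, 0.005, 0.008, 0.04, 24, 0, 0, 0.006, 0.006, 0.009, 0.04, 28, 0, 0, 0.007, 0.007, 0.01, 0.04, 32, 0, 0, 0.007, 0.008, 0.012, 0.04, 36, 0, 0, 0.007, 0.008, 0.012, 0.04, 40, 0, 0, 0.007, 0.008, 0.012, 0.04, 42, 0, 0, 0.007, 0.008, 0.012, 0.04, 42, 0, 0, 0.007, 0.008, 0.012, 0.04])

```text
time_s: 9.2
tcp_pos: [0.4943, 0.0224, 0.2156]
ee_rot: [[0.481, 0.865, 0.143], [0.838, -0.405, -0.365], [-0.258, 0.296, -0.92]]
wrist_force: [-0.1, 0.4, -1.0]
gripper_width: 0.67
```

Run:
```python
from kin import *
s=log();print(s['time_s'],s['wrist_force'],s['tcp_pos'],s['gripper_width']*.087)
for a in((15,175),):
  print(inc(s['ee_rot'],s['tcp_pos'],Rt(60,*a),[.505,.016,.215]))
for n in('side','top'): cv2.imwrite(f'pics/{n}9.png',r.capture(n)[...,::-1])
crop(cv2.imread('pics/side9.png'),(200,80,480,290),2.8,'pics/s9c.png')
crop(cv2.imread('pics/top9.png'),(230,160,390,290),4,'pics/t9c.png')
```

```text
9.2 [-0.1431  0.4069 -1.0413] [0.4943 0.0224 0.2156] 0.058259201699029685
[12.8531 -0.0786  0.1406 -0.0001  0.0117  0.0045]
```

View pics/s9c.png

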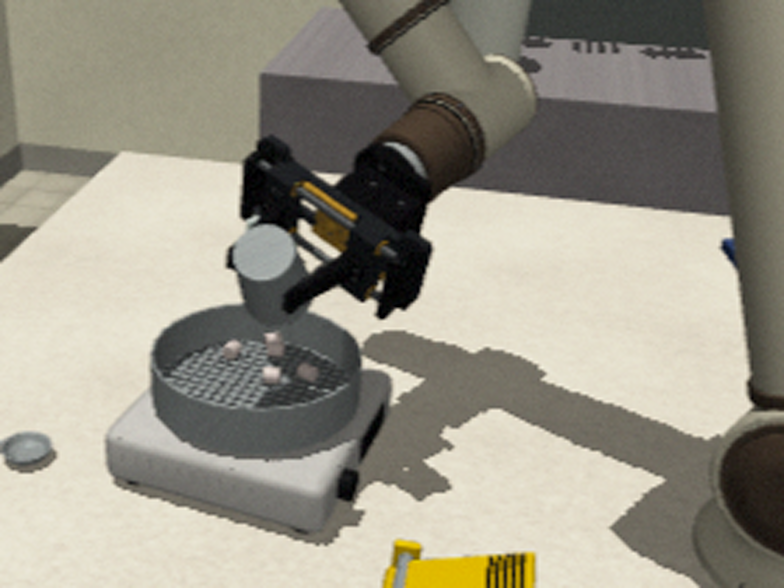

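View pics/t9c.png

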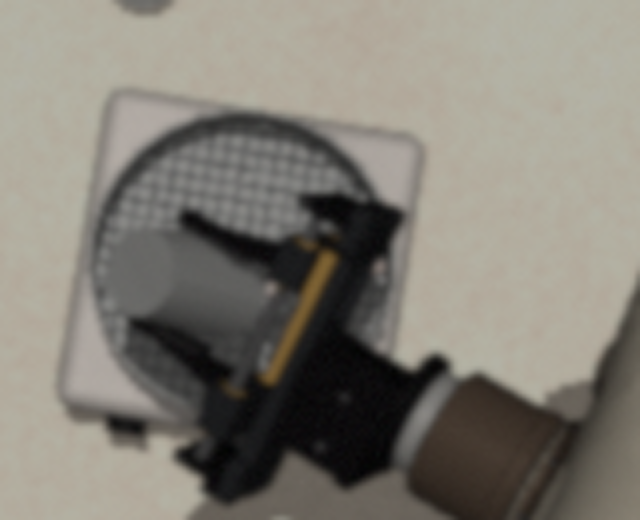

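move_arm(increments=[6, 0, 0, 0, 0.003, 0.001, 0.04, 12, 0, 0, 0, 0.006, 0.002, 0.04, 12, 0, 0, 0, 0.006, 0.002, 0.04, 12, 0, 0, 0, 0.006, 0.002, 0.04, 12, 0, 0, 0, 0.006, 0.002, 0.04, 12, 0, 0, 0, 0.006, 0.002, 0.04])

```text
time_s: 9.8
tcp_pos: [0.4995, 0.0196, 0.2156]
ee_rot: [[0.481, 0.876, -0.04], [0.838, -0.472, -0.273], [-0.258, 0.098, -0.961]]
wrist_force: [0.6, 0.4, -1.1]
gripper_width: 0.67
```

Run:
```python
from kin import *
s=log();print(s['time_s'],s['wrist_force'],s['tcp_pos'],s['joints'])
for n in('side','top'): cv2.imwrite(f'pics/{n}10.png',r.capture(n)[...,::-1])
crop(cv2.imread('pics/side10.png'),(240,150,350,240),7,'pics/s10c.png')
```

```text
9.8 [ 0.5758  0.3678 -1.0503] [0.4995 0.0196 0.2156] [ -28.8644   21.3642  -19.3472  -79.162   -79.5936 -134.5846]
```

View pics/s10c.png

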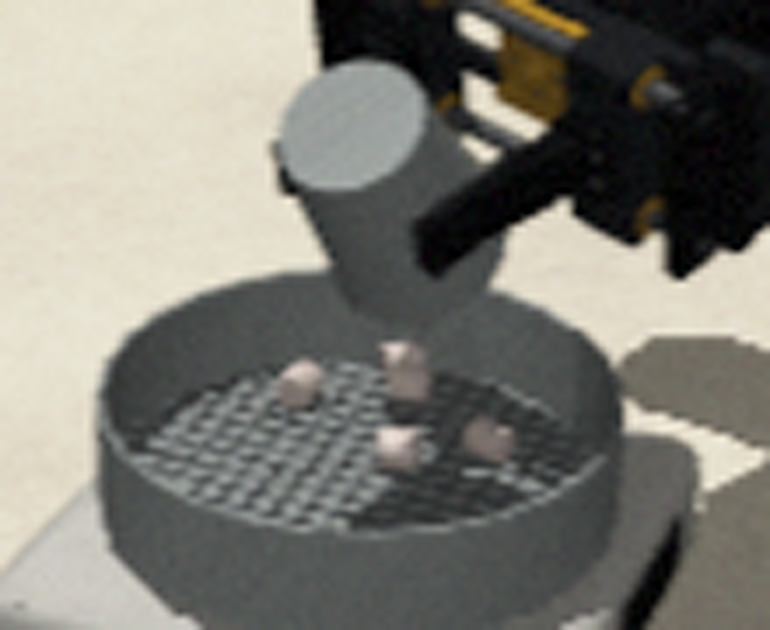

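move_arm(increments=[-4, 0, 0, -0.002, 0.001, -0.008, 0.04, -10, 0, 0, -0.005, 0.002, -0.018, 0.04, -17, 0, 0, -0.008, 0.003, -0.029, 0.04, -24, 0, 0, -0.01, 0.004, -0.038, 0.04, -31, 0, 0, -0.01, 0.004, -0.038, 0.04, -38, 0, 0, -0.01, 0.004, -0.038, 0.04, -45, 0, 0, -0.01, 0.004, -0.038, 0.04, -52, 0, 0, -0.01, 0.004, -0.038, 0.04, -59, 0, 0, -0.01, 0.004, -0.038, 0.04, -66, 0, 0, -0.01, 0.004, -0.038, 0.04, -73, 0, 0, -0.01, 0.004, -0.038, 0.04, -80, 0, 0, -0.01, 0.004, -0.038, 0.04])

```text
time_s: 10.9
tcp_pos: [0.4998, 0.0197, 0.2551]
ee_rot: [[0.481, 0.187, 0.857], [0.838, 0.19, -0.511], [-0.258, 0.964, -0.065]]
wrist_force: [0.3, -0.2, -0.9]
gripper_width: 0.667
```

Run:
```python
from kin import *
s=log();print(s['time_s'],s['wrist_force'],s['tcp_pos'],s['joints'])
print(inc(s['ee_rot'],s['tcp_pos'],Rt(60,20,10),[.46,-.05,.255]))
print(inc(s['ee_rot'],s['tcp_pos'],Rt(60,20,0),[.484,-.2,.255]))
```

```text
10.9 [ 0.3475 -0.1827 -0.8523] [0.4998 0.0197 0.2551] [-28.5213  17.0104 -17.6587 -78.3193 -80.5125 -60.3558]
[-83.77     3.264   -4.466   -0.0775  -0.0208   0.0016]
[-93.7617   3.7274  -4.2635  -0.1917  -0.0447   0.0988]
```

move_arm(increments=[-7, 0.3, -0.3, -0.016, -0.004, 0.008, 0.04, -14, 0.6, -0.6, -0.032, -0.007, 0.016, 0.04, -21, 0.8, -1, -0.048, -0.011, 0.024, 0.04, -28, 1, -1.3, -0.064, -0.015, 0.033, 0.04, -35, 1.4, -1.6, -0.08, -0.019, 0.041, 0.04, -42, 1.6, -1.9, -0.096, -0.022, 0.05, 0.04, -49, 2, -2.3, -0.112, -0.026, 0.058, 0.04, -56, 2.2, -2.6, -0.128, -0.03, 0.066, 0.04, -63, 2.5, -3, -0.144, -0.034, 0.074, 0.04, -70, 2.8, -3.3, -0.16, -0.037, 0.082, 0.04, -77, 3, -3.6, -0.176, -0.041, 0.09, 0.04, -84, 3.4, -4, -0.192, -0.045, 0.099, 0.04])

```text
time_s: 11.9
tcp_pos: [0.4833, -0.2012, 0.2541]
ee_rot: [[0.465, -0.828, 0.314], [0.818, 0.537, 0.204], [-0.338, 0.162, 0.927]]
wrist_force: [0.7, -0.1, -1.7]
gripper_width: 0.665
```

Run:
```python
from kin import *
s=log();print(s['time_s'],s['wrist_force'],s['tcp_pos'],s['joints'])
print(inc(s['ee_rot'],s['tcp_pos'],Rt(60,20,0),[.484,-.294,.15]))
for n in('side','top'): cv2.imwrite(f'pics/{n}11.png',r.capture(n)[...,::-1])
```

```text
11.9 [ 0.7015 -0.0629 -1.6776] [ 0.4833 -0.2012  0.2541] [-45.4684  25.5539  -0.4415 -65.3045 -94.7816  19.8882]
[-9.7957  0.2307 -0.4005 -0.0405 -0.0673 -0.1152]
```

View pics/side11.png

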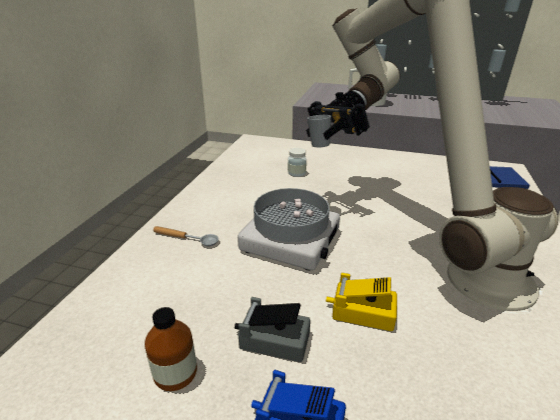

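View pics/top11.png

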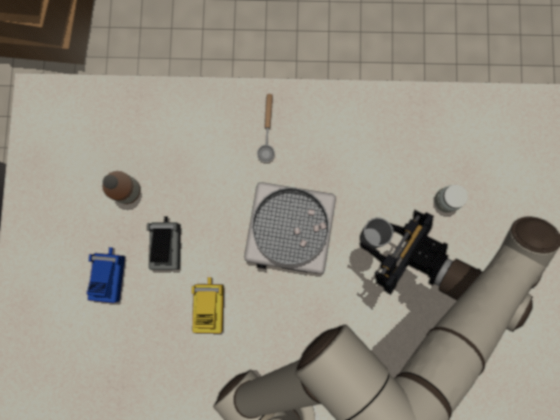

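move_arm(increments=[-2, 0, 0, -0.005, -0.008, -0.014, 0.04, -4, 0, 0, -0.01, -0.017, -0.029, 0.04, -6, 0, 0, -0.015, -0.025, -0.043, 0.04, -8, 0, 0, -0.02, -0.034, -0.058, 0.04, -10, 0, -0.4, -0.025, -0.042, -0.072, 0.04, -10, 0, -0.4, -0.03, -0.05, -0.086, 0.04, -10, 0, -0.4, -0.035, -0.058, -0.1, 0.04, -10, 0, -0.4, -0.04, -0.067, -0.115, 0.04, -10, 0, -0.4, -0.04, -0.067, -0.115, 0.04, -10, 0, -0.4, -0.04, -0.067, -0.115, 0.04])

```text
time_s: 12.83
tcp_pos: [0.4835, -0.2918, 0.1492]
ee_rot: [[0.471, -0.865, 0.173], [0.816, 0.501, 0.289], [-0.337, 0.005, 0.942]]
wrist_force: [-0.1, 0.7, -0.6]
gripper_width: 0.664
```

Run:
```python
from kin import *
s=log();print(s['time_s'],s['wrist_force'],s['tcp_pos'],s['joints'])
print(inc(s['ee_rot'],s['tcp_pos'],Rt(60,20,0),[.484,-.294,.05]))
for n in('side','top'): cv2.imwrite(f'pics/{n}12.png',r.capture(n)[...,::-1])
crop(cv2.imread('pics/side12.png'),(270,100,400,220),5,'pics/s12c.png')
crop(cv2.imread('pics/top12.png'),(240,160,480,300),3.3,'pics/t12c.png')
```

```text
12.8333 [-0.0502  0.7159 -0.5761] [ 0.4835 -0.2918  0.1492] [-50.6215  39.077    5.8431 -62.2543 -95.3349  37.8468]
[-0.3182  0.3203 -0.0125  0.0318 -0.002  -0.0939]
```

View pics/s12c.png

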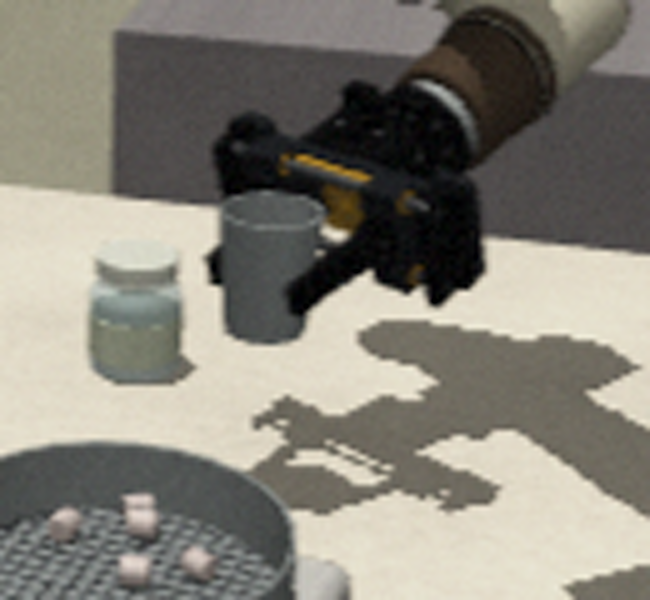

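View pics/t12c.png

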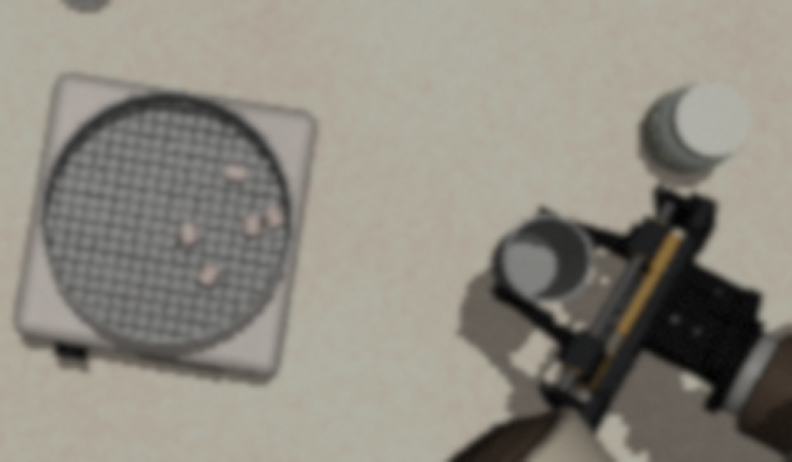

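move_arm(increments=[0, 0, 0, 0.005, 0, -0.014, 0.04, 0, 0, 0, 0.012, 0, -0.034, 0.04, 0, 0, 0, 0.019, 0, -0.054, 0.04, 0, 0, 0, 0.026, -0.001, -0.074, 0.04, 0, 0, 0, 0.031, -0.001, -0.087, 0.04, 0, 0, 0, 0.034, -0.001, -0.095, 0.04, 0, 0, 0, 0.035, -0.001, -0.099, 0.04, 0, 0, 0, 0.036, -0.001, -0.102, 0.04, 0, 0, 0, 0.036, -0.001, -0.102, 0.04, 0, 0, 0, 0.036, -0.001, -0.102, 0.04])

```text
time_s: 13.77
tcp_pos: [0.4842, -0.2936, 0.0425]
ee_rot: [[0.471, -0.865, 0.17], [0.814, 0.501, 0.293], [-0.339, 0.001, 0.941]]
wrist_force: [-0.1, -1.0, -1.3]
gripper_width: 0.667
```

Run:
```python
from kin import *
s=log();print(s['time_s'],s['wrist_force'],s['tcp_pos'])
print(inc(s['ee_rot'],s['tcp_pos'],Rt(60,20,0),[.484,-.294,.035]))
cv2.imwrite('pics/side13.png',r.capture('side')[...,::-1])
crop(cv2.imread('pics/side13.png'),(270,100,400,220),5,'pics/s13c.png')
```

```text
13.7667 [-0.1289 -0.9882 -1.34  ] [ 0.4842 -0.2936  0.0425]
[-0.0696  0.198   0.0513  0.0021 -0.     -0.0072]
```

View pics/s13c.png

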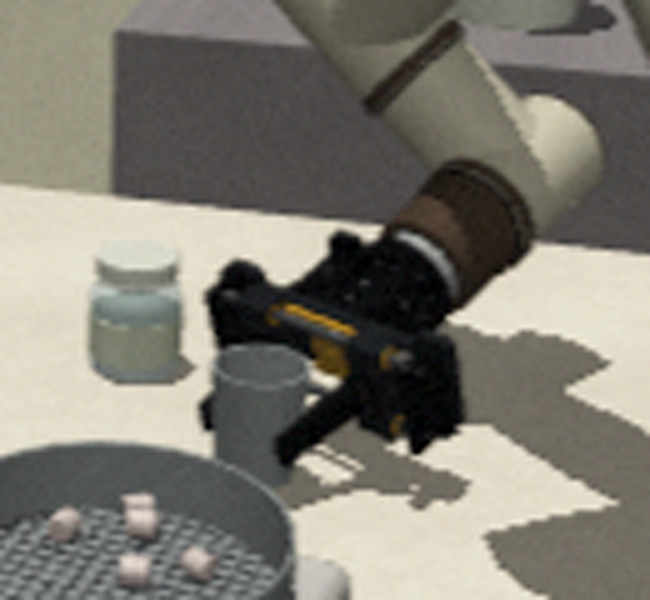

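Down the last ~7 mm slowly.

move_arm(increments=[0, 0, 0, 0.001, 0, -0.003, 0.04, 0, 0, 0, 0.002, 0, -0.005, 0.04, 0, 0, 0, 0.002, 0, -0.007, 0.04, 0, 0, 0, 0.002, 0, -0.007, 0.04, 0, 0, 0, 0.002, 0, -0.007, 0.04, 0, 0, 0, 0.002, 0, -0.007, 0.04])

```text
time_s: 14.32
tcp_pos: [0.484, -0.2934, 0.0354]
ee_rot: [[0.471, -0.866, 0.17], [0.815, 0.501, 0.291], [-0.337, 0.002, 0.942]]
wrist_force: [1.7, 0.9, 5.0]
gripper_width: 0.669
```

Run:
```python
from kin import *
s=log();print(s['time_s'],s['wrist_force'],s['tcp_pos'])
```

```text
14.3167 [1.7287 0.8643 4.9645] [ 0.484  -0.2934  0.0354]
```

Contact with the bench (5 N). Release, then back out.

move_arm(increments=[0, 0, 0, 0, 0, 0.001, 0.065, 0, 0, 0, 0, 0, 0.001, 0.075, 0, 0, 0, 0, 0, 0.001, 0.087, 0, 0, 0, 0, 0, 0.001, 0.087, 0, 0, 0, 0, 0, 0.001, 0.087, 0, 0, 0, 0, 0, 0.001, 0.087, 0, 0, 0, 0, 0, 0.001, 0.087])

```text
time_s: 14.9
tcp_pos: [0.4838, -0.2934, 0.0352]
ee_rot: [[0.471, -0.865, 0.172], [0.815, 0.501, 0.292], [-0.338, 0.003, 0.941]]
wrist_force: [0.1, 0.2, 0.8]
gripper_width: 0.991
```

Run:
```python
from kin import *
s=log();print(s['time_s'],s['wrist_force'],s['tcp_pos'],s['gripper_width'])
cv2.imwrite('pics/top14.png',r.capture('top')[...,::-1])
crop(cv2.imread('pics/top14.png'),(340,170,560,340),3.5,'pics/t14c.png')
```

```text
14.9 [0.0536 0.2145 0.7529] [ 0.4838 -0.2934  0.0352] 0.990604569275338
```

View pics/t14c.png

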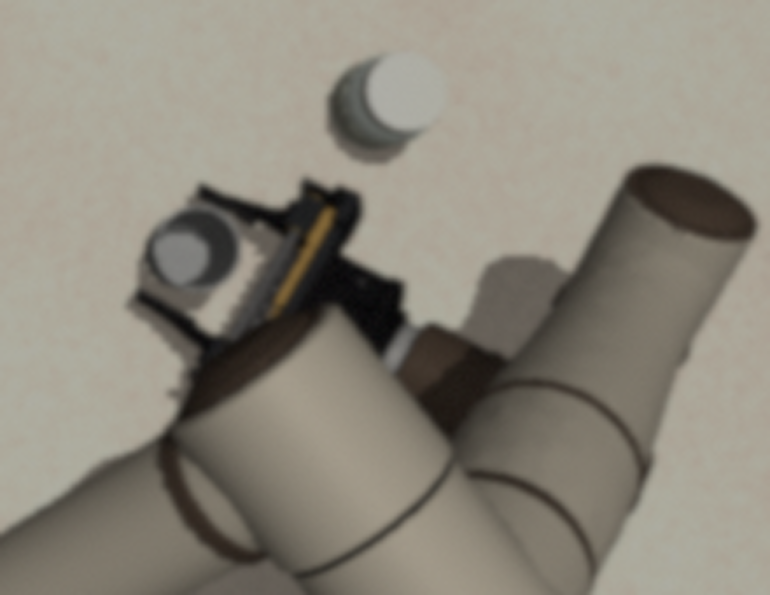

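Run:
```python
from kin import *
s=r.sense();R=Rt(60,20);p=s['tcp_pos'];print(inc(s['ee_rot'],p,R,p-.14*R[:,0]+[0,0,.03]))
q=s['joints']
for pos,a in (([.41,-.39,.15],(60,30)),([.40,-.33,.28],(60,60)),([.45,-.1,.30],(60,80)),([.45,.1,.3],(60,90)),([.43,.3,.25],(60,90)),([.427,.318,.1],(60,90)),([.427,.318,.1],(93,90)),([.427,.318,.1],(30,90))):
    q,e,w=ik(np.array(pos),Rt(*a),q);print(pos,a,round(e,5),q,w)
```

```text
[-0.1739  0.2184  0.0234 -0.1502  0.      0.0288]
[0.41, -0.39, 0.15] (60, 30) 0.0 [-56.8591  38.3115  10.9804 -51.0812 -96.7781  37.05  ] [ 0.2808 -0.6138  0.2992]
[0.4, -0.33, 0.28] (60, 60) 0.0 [-40.3775  15.3939   3.2088 -29.6067 -84.5628  15.0217] [ 0.3254 -0.4592  0.5384]
[0.45, -0.1, 0.3] (60, 80) 0.0 [  1.7724   1.7977 -12.83    -9.0217 -70.2955 -29.102 ] [ 0.4241 -0.1449  0.5939]
[0.45, 0.1, 0.3] (60, 90) 0.0 [ 32.8249   3.0291 -14.3148  -0.     -72.6561 -62.8249] [0.45   0.1    0.5984]
[0.43, 0.3, 0.25] (60, 90) 0.0 [ 52.659   11.3837 -11.7084  -0.     -66.9079 -82.659 ] [0.43   0.3    0.5484]
[0.427, 0.318, 0.1] (60, 90) 0.0 [ 54.154   20.8747 -22.4696  -0.     -46.6556 -84.154 ] [0.427  0.318  0.3984]
[0.427, 0.318, 0.1] (93, 90) 0.0 [ 54.154   20.8747 -22.4696   0.     -46.6556 -51.154 ] [0.427  0.318  0.3984]
[0.427, 0.318, 0.1] (30, 90) 0.0 [  54.154    20.8747  -22.4696   -0.      -46.6556 -114.154 ] [0.427  0.318  0.3984]
```

move_arm(increments=[0, 0, 0, -0.02, 0, 0, 0.087, 0, 0, 0, -0.045, 0, 0, 0.087, 0, 0, 0, -0.075, 0, 0, 0.087, 0, 0, 0, -0.105, 0, 0, 0.087, 0, 0, 0, -0.13, 0, 0.01, 0.087, 0, 0, 0, -0.145, 0, 0.03, 0.087, 0, 0, 0, -0.15, 0, 0.04, 0.087])

```text
time_s: 15.53
tcp_pos: [0.4193, -0.4064, 0.1258]
ee_rot: [[0.473, -0.864, 0.171], [0.812, 0.503, 0.295], [-0.341, -0.001, 0.94]]
wrist_force: [0.1, 0.9, 0.3]
gripper_width: 0.999
```

Run:
```python
from kin import *
s=log();print(s['time_s'],s['wrist_force'],s['tcp_pos'],s['joints'])
R=s['ee_rot'];p=s['tcp_pos']
print(inc(R,p,Rt(60,60),[.40,-.33,.28]))
for n in('side','top'): cv2.imwrite(f'pics/{n}15.png',r.capture(n)[...,::-1])
crop(cv2.imread('pics/side15.png'),(200,80,480,290),2.8,'pics/s15c.png')
```

```text
15.5333 [0.1487 0.9376 0.3483] [ 0.4193 -0.4064  0.1258] [ -59.7476   45.611    15.4065  -57.173  -103.2484   39.4819]
[-0.0817 40.0777  0.1822  0.0004  0.055   0.1642]
```

View pics/s15c.png

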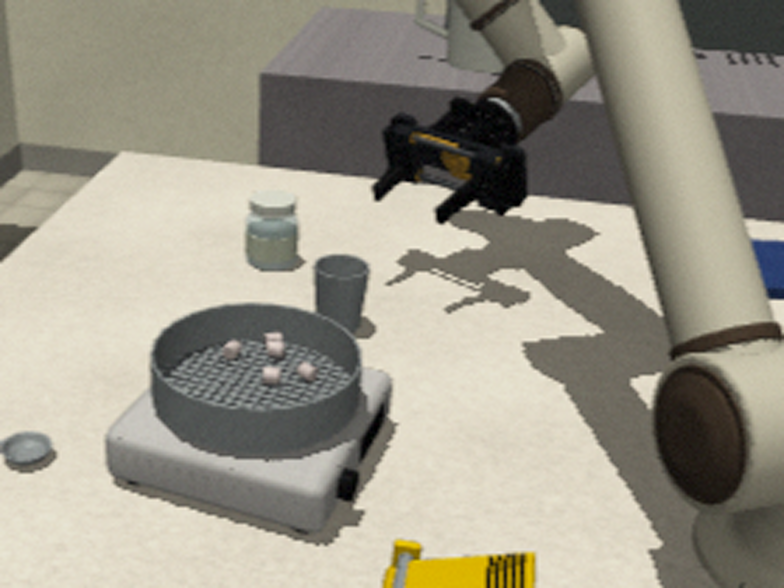

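move_arm(increments=[0, 5, 0, -0.006, 0, 0.016, 0.087, 0, 10, 0, -0.012, 0.003, 0.036, 0.06, 0, 16, 0, -0.014, 0.009, 0.06, 0.03, 0, 22, 0, -0.014, 0.018, 0.085, 0, 0, 28, 0, -0.01, 0.028, 0.11, 0, 0, 34, 0, -0.005, 0.042, 0.14, 0, 0, 40, 0, 0, 0.055, 0.17, 0, 0, 40, 0, 0, 0.055, 0.17, 0])

```text
time_s: 16.3
tcp_pos: [0.4038, -0.3227, 0.292]
ee_rot: [[0.255, -0.87, 0.422], [0.428, 0.493, 0.758], [-0.867, -0.012, 0.498]]
wrist_force: [0.0, -1.5, -0.0]
gripper_width: 0.554
```

Run:
```python
from kin import *
s=log();print(s['time_s'],s['wrist_force'],s['tcp_pos'],s['joints'],s['gripper_width'])
print(inc(s['ee_rot'],s['tcp_pos'],Rt(60,85),[.45,-.05,.30]))
```

```text
16.3 [ 0.0421 -1.464  -0.0273] [ 0.4038 -0.3227  0.292 ] [-39.5137  14.3511   3.4919 -29.6082 -84.8876  14.3814] 0.5540767921159337
[ 0.664  24.8545  0.5453  0.1215  0.0941  0.2301]
```

move_arm(increments=[0, 2, 0, 0.009, 0.007, 0.017, 0, 0, 4, 0, 0.02, 0.015, 0.037, 0, 0, 7, 0, 0.032, 0.025, 0.061, 0, 0, 10, 0, 0.045, 0.035, 0.085, 0, 0, 13, 0, 0.058, 0.045, 0.11, 0, 0, 15, 0, 0.072, 0.055, 0.135, 0, 0, 18, 0, 0.085, 0.065, 0.16, 0, 0, 20, 0, 0.097, 0.075, 0.184, 0, 0, 23, 0, 0.108, 0.084, 0.205, 0, 0.5, 25, 0.5, 0.117, 0.09, 0.222, 0, 0.5, 25, 0.5, 0.121, 0.094, 0.23, 0])

```text
time_s: 17.22
tcp_pos: [0.4504, -0.0515, 0.2936]
ee_rot: [[0.03, -0.866, 0.5], [0.085, 0.501, 0.861], [-0.996, 0.016, 0.089]]
wrist_force: [-0.3, 0.4, -0.1]
gripper_width: 0.002
```

Run:
```python
from kin import *
s=log();print(s['time_s'],s['wrist_force'],s['tcp_pos'],s['joints'],s['gripper_width'])
print(inc(s['ee_rot'],s['tcp_pos'],Rt(63,90),[.44,.2,.27]))
```

```text
17.2167 [-0.2828  0.4226 -0.1352] [ 0.4504 -0.0515  0.2936] [ 10.9382   1.8988 -14.8789  -4.7252 -70.6428 -39.5592] 0.0020548061350608663
[-3.0855  5.1178 -0.8014  0.0446  0.1346  0.2094]
```

Run:
```python
from kin import *
s=r.sense()
print(inc(s['ee_rot'],s['tcp_pos'],Rt(30,90),[.44,.2,.25]))
print(inc(s['ee_rot'],s['tcp_pos'],Rt(3,90),[.434,.317,.20]))
```

```text
[29.8919  4.7324 -2.2471  0.0645  0.1342  0.2076]
[56.8723  4.2015 -3.3901  0.124   0.1972  0.301 ]
```

move_arm(increments=[4, 0.4, -0.3, 0.004, 0.013, 0.02, 0, 9, 0.8, -0.5, 0.01, 0.03, 0.046, 0, 14, 1.2, -0.8, 0.018, 0.048, 0.074, 0, 19, 1.6, -1.1, 0.028, 0.066, 0.102, 0, 24, 2, -1.4, 0.038, 0.085, 0.13, 0, 30, 2.4, -1.7, 0.05, 0.104, 0.158, 0, 36, 2.8, -2, 0.064, 0.123, 0.186, 0, 42, 3.2, -2.4, 0.08, 0.142, 0.215, 0, 48, 3.6, -2.8, 0.095, 0.16, 0.244, 0, 53, 4, -3.1, 0.108, 0.177, 0.27, 0, 57, 4.2, -3.4, 0.118, 0.19, 0.29, 0, 57, 4.2, -3.4, 0.124, 0.197, 0.301, 0])

```text
time_s: 18.22
tcp_pos: [0.4357, 0.3156, 0.199]
ee_rot: [[0.0, -0.045, 0.999], [-0.002, 0.999, 0.045], [-1.0, -0.002, 0.0]]
wrist_force: [0.5, -0.7, 0.5]
gripper_width: 0.006
```

Run:
```python
from kin import *
s=log();print(s['time_s'],s['wrist_force'],s['tcp_pos'],s['joints'],s['gripper_width'])
print(inc(s['ee_rot'],s['tcp_pos'],Rt(3,90),[.434,.317,.13]))
for n in('side','top'): cv2.imwrite(f'pics/{n}16.png',r.capture(n)[...,::-1])
crop(cv2.imread('pics/side16.png'),(200,200,400,380),3.2,'pics/s16c.png')
crop(cv2.imread('pics/top16.png'),(80,160,280,340),3.2,'pics/t16c.png')
```

```text
18.2167 [ 0.5054 -0.692   0.4706] [0.4357 0.3156 0.199 ] [  53.247    15.1157  -14.5409    0.093   -60.4251 -140.7066] 0.006229493921586041
[-0.4137  0.0104  0.1145  0.069   0.0016 -0.0016]
```

View pics/s16c.png

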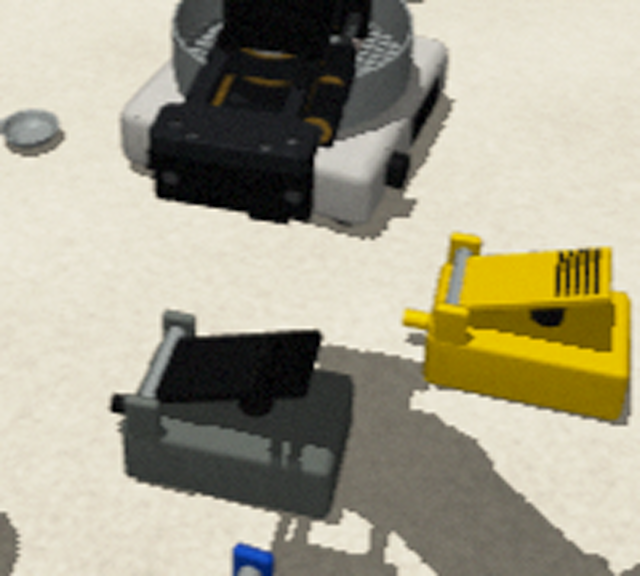

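View pics/top16.png

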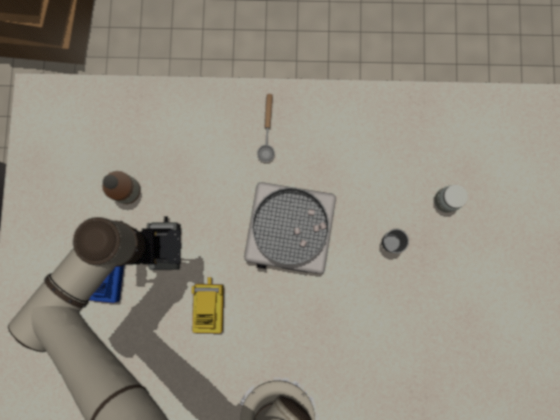

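move_arm(increments=[0, 0, 0, 0.015, 0.001, -0.001, 0, 0, 0, 0, 0.035, 0.002, -0.002, 0, 0, 0, 0, 0.055, 0.002, -0.002, 0, 0, 0, 0, 0.07, 0.002, -0.002, 0, 0, 0, 0, 0.08, 0.002, -0.002, 0, 0, 0, 0, 0.086, 0.002, -0.002, 0, 0, 0, 0, 0.086, 0.002, -0.002, 0, 0, 0, 0, 0.086, 0.002, -0.002, 0])

```text
time_s: 18.98
tcp_pos: [0.4355, 0.3153, 0.1164]
ee_rot: [[0.004, -0.044, 0.999], [0.001, 0.999, 0.044], [-1.0, 0.001, 0.004]]
wrist_force: [0.8, -0.9, 0.3]
gripper_width: 0.003
```

Run:
```python
from kin import *
s=log();print(s['time_s'],s['wrist_force'],s['tcp_pos'],s['gripper_width'])
for n in('side',): cv2.imwrite(f'pics/{n}17.png',r.capture(n)[...,::-1])
crop(cv2.imread('pics/side17.png'),(200,200,400,380),4,'pics/s17c.png')
print(s['ee_rot'])
```

```text
18.9833 [ 0.8031 -0.8578  0.2985] [0.4355 0.3153 0.1164] 0.0032274911805587926
[[ 0.0042 -0.0441  0.999 ]
 [ 0.0007  0.999   0.0441]
 [-1.      0.0005  0.0043]]
```

View pics/s17c.png

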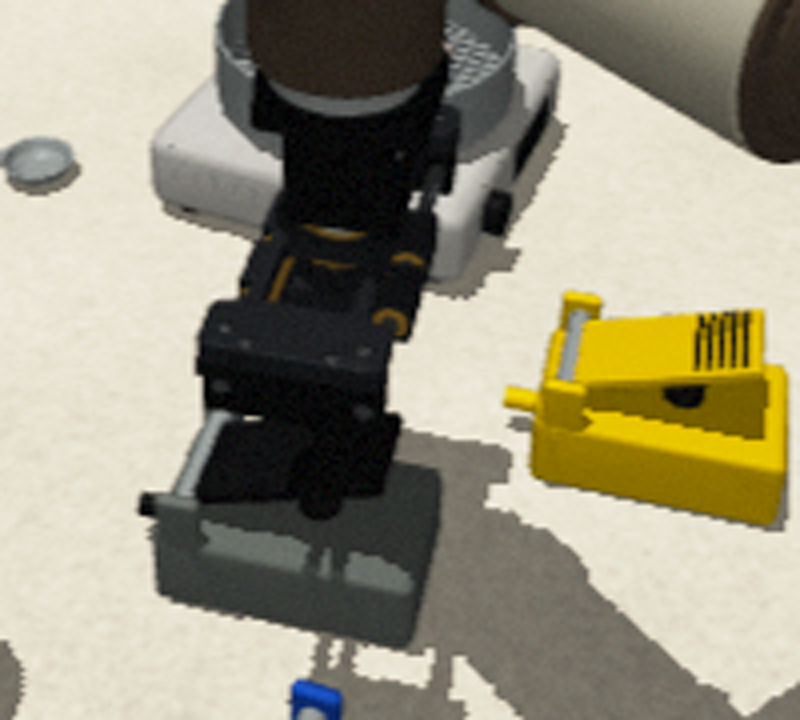

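move_arm(increments=[0, 0, 0, 0.006, 0, 0, 0, 0, 0, 0, 0.012, 0, 0, 0, 0, 0, 0, 0.016, 0, 0, 0, 0, 0, 0, 0.016, 0, 0, 0, 0, 0, 0, 0.016, 0, 0, 0])

```text
time_s: 19.45
tcp_pos: [0.435, 0.3154, 0.0995]
ee_rot: [[0.003, -0.044, 0.999], [-0.0, 0.999, 0.044], [-1.0, -0.001, 0.003]]
wrist_force: [-0.6, 0.5, 0.2]
gripper_width: 0.007
```

move_arm(increments=[0, 0, 0, 0.003, 0, 0, 0, 0, 0, 0, 0.003, 0, 0, 0, 0, 0, 0, 0.003, 0, 0, 0, 0, 0, 0, 0.003, 0, 0, 0])

```text
time_s: 19.78
tcp_pos: [0.4352, 0.3156, 0.097]
ee_rot: [[0.004, -0.044, 0.999], [0.0, 0.999, 0.044], [-1.0, 0.0, 0.004]]
wrist_force: [0.2, 0.6, -0.6]
gripper_width: 0.005
```

move_arm(increments=[0, 0, 0, 0.002, 0, 0, 0, 0, 0, 0, 0.002, 0, 0, 0, 0, 0, 0, 0.002, 0, 0, 0])

```text
time_s: 20.03
tcp_pos: [0.4354, 0.3158, 0.0955]
ee_rot: [[0.004, -0.044, 0.999], [0.001, 0.999, 0.044], [-1.0, 0.001, 0.004]]
wrist_force: [0.3, -0.4, 3.7]
gripper_width: 0.006
```

move_arm(increments=[0, 0, 0, 0.002, 0, 0, 0, 0, 0, 0, 0.002, 0, 0, 0, 0, 0, 0, 0.002, 0, 0, 0])

```text
time_s: 20.28
tcp_pos: [0.4353, 0.3158, 0.0932]
ee_rot: [[0.004, -0.044, 0.999], [0.001, 0.999, 0.044], [-1.0, 0.001, 0.004]]
wrist_force: [-1.0, 0.5, 4.6]
gripper_width: 0.003
```

move_arm(increments=[0, 0, 0, 0.002, 0, 0, 0, 0, 0, 0, 0.002, 0, 0, 0, 0, 0, 0, 0.002, 0, 0, 0])

```text
time_s: 20.53
tcp_pos: [0.4352, 0.3158, 0.0911]
ee_rot: [[0.004, -0.044, 0.999], [0.001, 0.999, 0.044], [-1.0, 0.001, 0.004]]
wrist_force: [-1.9, 1.0, 5.0]
gripper_width: -0.001
```

move_arm(increments=[0, 0, 0, 0.002, 0, 0, 0, 0, 0, 0, 0.004, 0, 0, 0, 0, 0, 0, 0.006, 0, 0, 0, 0, 0, 0, 0.007, 0, 0, 0, 0, 0, 0, 0.007, 0, 0, 0, 0, 0, 0, 0.007, 0, 0, 0])

```text
time_s: 21.03
tcp_pos: [0.4349, 0.3156, 0.0842]
ee_rot: [[0.003, -0.044, 0.999], [0.0, 0.999, 0.044], [-1.0, 0.0, 0.003]]
wrist_force: [-4.0, 1.0, 7.1]
gripper_width: 0.005
```

Run:
```python
from kin import *
F=[]
for i in range(4):
    im=r.capture('side');s=r.sense();F.append(s['wrist_force']);print(s['time_s'],s['wrist_force'],s['tcp_pos'])
cv2.imwrite('pics/side18.png',im[...,::-1]);cv2.imwrite('pics/top18.png',r.capture('top')[...,::-1])
print(np.mean(F,0))
crop(cv2.imread('pics/side18.png'),(200,270,360,380),5,'pics/s18c.png')
crop(cv2.imread('pics/side0.png'),(200,270,360,380),5,'pics/s0c.png')
# predicted near free corners of the paddle for theta 0,.15,.3 (hinge at free+.1*cos)
hx=.4265+.0762;c,sn=np.cos(np.radians(3)),np.sin(np.radians(3))
for th in(0,.1,.15,.2,.3):
    a=.318-th
    for o in(0.004,-.004):
        d=-(.1*np.cos(a))-o*np.sin(a)*1;z=.058+.1*np.sin(a)+o*np.cos(a)
        P=np.array([[hx+d*c-.025*sn*v, .321+d*sn+.025*v, z] for v in(1,-1)])
        print(th,o,((proj('side',P)-[200,270])*5).round(0).tolist())
```

```text
21.0833 [-3.8707 -0.1767  6.8375] [0.4349 0.3156 0.0843]
21.1333 [-3.7957 -0.2149  6.9792] [0.4349 0.3156 0.0843]
21.1833 [-4.0419  0.4969  7.637 ] [0.4349 0.3156 0.0843]
21.2333 [-2.5505  1.3475  6.7956] [0.4349 0.3156 0.0843]
[-3.5647  0.3632  7.0623]
0 0.004 [[481.0, 248.0], [506.0, 152.0]]
0 -0.004 [[474.0, 261.0], [499.0, 165.0]]
0.1 0.004 [[486.0, 267.0], [511.0, 171.0]]
0.1 -0.004 [[481.0, 281.0], [506.0, 185.0]]
0.15 0.004 [[488.0, 277.0], [512.0, 181.0]]
0.15 -0.004 [[484.0, 291.0], [508.0, 195.0]]
0.2 0.004 [[489.0, 286.0], [513.0, 190.0]]
0.2 -0.004 [[486.0, 301.0], [510.0, 204.0]]
0.3 0.004 [[489.0, 305.0], [513.0, 208.0]]
0.3 -0.004 [[488.0, 320.0], [512.0, 223.0]]
```

View pics/s18c.png

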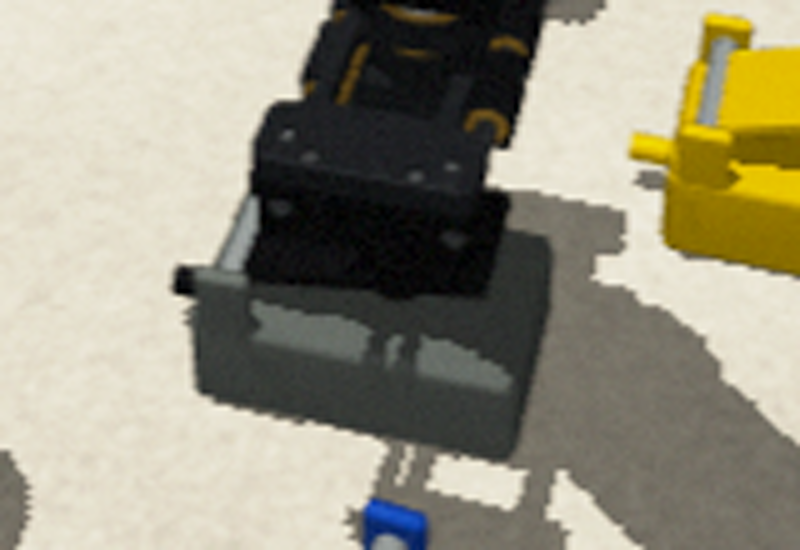

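View pics/s0c.png

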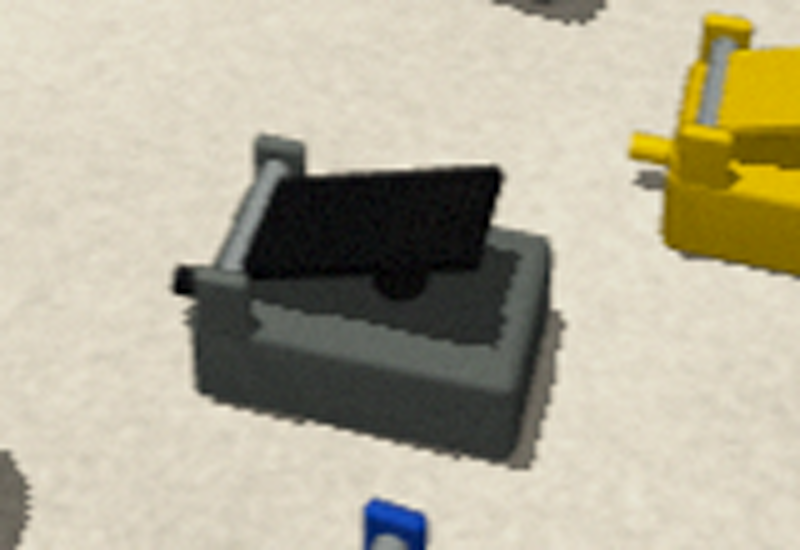

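View pics/top18.png

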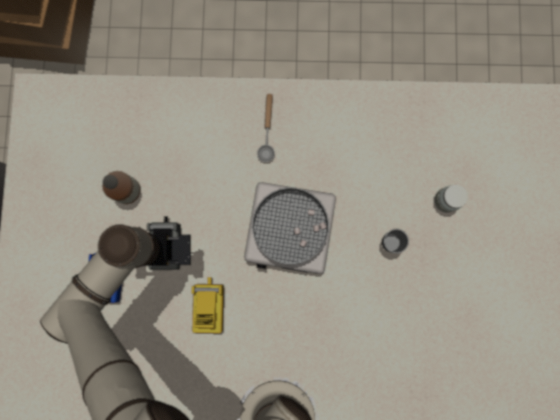

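Run:
```python
from station import r
print(r.sense()['wrist_force'],r.sense()['tcp_pos']);print(r.finish_job())
```

```text
[-3.75860652 -0.01430926  7.05284848] [0.43487936 0.31558366 0.08430601]
the job is handed in; nothing more can be done
None
```

I tipped all five pellets into the sieve and stood the empty beaker upright on its original spot, then let go of it. I then pressed the black paddle about half-way with the closed fingertips. The job was handed in at about 21 s with the paddle held there.

**Pellets and beaker:** the last top view shows five pellets inside the sieve and the beaker standing free. The bottle, jar and spoon look unmoved, and I did not touch the blue or yellow look-alikes.

**Paddle:** three rough checks put it at about 0.14–0.15 rad.
- **Travel:** the fingertips went down about 11.5–12 mm after first contact.
- **Picture:** the free corner moved 28 px in the side view, against about 30 px expected for 0.15 rad.
- **Force:** the vertical force was about 7 N. It comes to about 6.35 N square to the paddle, close to the 6.5 N given for half-way.

**Disagreement:** there is a sideways force of about 3.6 N from friction at the fingertips, so the plain vertical reading runs slightly above 6.5 N.

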